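# Set out the little house vases behind their stain samples

## Task

Set the stall out: take the row of four little house vases out of the white carrying tray and stand each one in the display rack, upright in the bay directly behind the stain sample of its own roof colour, so that the row follows the order of the samples, with the gable ends facing the front and back of the rack. They carry glass tubes, so set them down rather than dropping them, never tip one over, and leave the stain jar and the loose frame block where they are.

Things in the scene. Friction and masses are not known exactly. Their poses are not given: they have to be found in the camera images.
- house_red: wooden house vase, red roof, 34 mm thick (x), 54 wide (y), glass tube through the ridge (top at 90 mm), about 90 g; origin: centre of underside. Grip the flat gables (facing +x, -x) across 34 mm: full width up to 50 mm, tapering to 0 at 80 mm. Roof spans 33 mm either side in y. Starts in a white tray: compartments 74 mm apart along y, floor 4 mm thick, walls 30 mm high, 55 mm apart in x
- house_blue: wooden house vase, blue roof, 34 mm thick (x), 54 wide (y), glass tube through the ridge (top at 90 mm), about 90 g; origin: centre of underside. Grip the flat gables (facing +x, -x) across 34 mm: full width up to 50 mm, tapering to 0 at 80 mm. Roof spans 33 mm either side in y. Starts in a white tray: compartments 74 mm apart along y, floor 4 mm thick, walls 30 mm high, 55 mm apart in x
- house_green: wooden house vase, green roof, 34 mm thick (x), 54 wide (y), glass tube through the ridge (top at 90 mm), about 90 g; origin: centre of underside. Grip the flat gables (facing +x, -x) across 34 mm: full width up to 50 mm, tapering to 0 at 80 mm. Roof spans 33 mm either side in y. Starts in a white tray: compartments 74 mm apart along y, floor 4 mm thick, walls 30 mm high, 55 mm apart in x
- house_brown: wooden house vase, dark brown roof, 34 mm thick (x), 54 wide (y), glass tube through the ridge (top at 90 mm), about 90 g; origin: centre of underside. Grip the flat gables (facing +x, -x) across 34 mm: full width up to 50 mm, tapering to 0 at 80 mm. Roof spans 33 mm either side in y. Starts in a white tray: compartments 74 mm apart along y, floor 4 mm thick, walls 30 mm high, 55 mm apart in x
- sample_red: red stain sample framed in honey wood, 34 (x) by 46 (y) by 8 mm, fixed on the display rack; origin: centre of underside, x out of the rack's front. Its bay lies behind it: centre of bay floor at (-51, 0, 0) mm in this frame, 8 mm above the table; 52 (x) by 74 mm (y) inside, fences 12 mm high, next bay 80 mm along y. House x goes along this x, either way round
- sample_blue: blue stain sample framed in honey wood, 34 (x) by 46 (y) by 8 mm, fixed on the display rack; origin: centre of underside, x out of the rack's front. Its bay lies behind it: centre of bay floor at (-51, 0, 0) mm in this frame, 8 mm above the table; 52 (x) by 74 mm (y) inside, fences 12 mm high, next bay 80 mm along y. House x goes along this x, either way round
- sample_green: green stain sample framed in honey wood, 34 (x) by 46 (y) by 8 mm, fixed on the display rack; origin: centre of underside, x out of the rack's front. Its bay lies behind it: centre of bay floor at (-51, 0, 0) mm in this frame, 8 mm above the table; 52 (x) by 74 mm (y) inside, fences 12 mm high, next bay 80 mm along y. House x goes along this x, either way round
- sample_brown: dark brown stain sample framed in honey wood, 34 (x) by 46 (y) by 8 mm, fixed on the display rack; origin: centre of underside, x out of the rack's front. Its bay lies behind it: centre of bay floor at (-51, 0, 0) mm in this frame, 8 mm above the table; 52 (x) by 74 mm (y) inside, fences 12 mm high, next bay 80 mm along y. House x goes along this x, either way round
- jar: closed amber jar of stain with black cap, 54 mm across, 72 mm high, loose, stands beside the work; origin at the centre of its underside; not to be disturbed
- frame_block: loose square wooden photo-frame block with a window, 80 by 80 by 22 mm, lies beside the work; origin at the centre of its underside; not to be disturbed

How it is judged:
At the end, for the whole second after the job is handed in: Each house stands upright (0.1 rad), released and at rest on the floor of the bay behind the sample of its roof colour: within 13 mm of the bay's centre in x and y, 5 mm in height, gables to front and back within 0.35 rad. Jar and frame block moved under 20 mm (x of house_red in the frame of sample_red between -0.064 and -0.038 m and y of house_red in the frame of sample_red between -0.013 and 0.013 m and z of house_red in the frame of sample_red between -0.005 and 0.005 m and angle between each of house_red, house_blue, house_green, house_brown's own z axis and vertical below 0.1 rad and angle between the x axis of house_red and the x axis of sample_red, either way round below 0.35 rad and linear speed of each of house_red, house_blue, house_green, house_brown below 0.02 m/s and angular speed of each of house_red, house_blue, house_green, house_brown below 0.2 rad/s and x of house_blue in the frame of sample_blue between -0.064 and -0.038 m and y of house_blue in the frame of sample_blue between -0.013 and 0.013 m and z of house_blue in the frame of sample_blue between -0.005 and 0.005 m and angle between the x axis of house_blue and the x axis of sample_blue, either way round below 0.35 rad and x of house_green in the frame of sample_green between -0.064 and -0.038 m and y of house_green in the frame of sample_green between -0.013 and 0.013 m and z of house_green in the frame of sample_green between -0.005 and 0.005 m and angle between the x axis of house_green and the x axis of sample_green, either way round below 0.35 rad and x of house_brown in the frame of sample_brown between -0.064 and -0.038 m and y of house_brown in the frame of sample_brown between -0.013 and 0.013 m and z of house_brown in the frame of sample_brown between -0.005 and 0.005 m and angle between the x axis of house_brown and the x axis of sample_brown, either way round below 0.35 rad and distance of each of jar, frame_block from where it was at the start of the episode below 0.02 m); the robot touches nothing.
It fails at once if a house is tipped over (angle between any of house_red, house_blue, house_green, house_brown's own z axis and vertical above 0.7 rad).
It fails at once if a house is dropped (lands faster than a fall of about 25 mm) ((height (world z) of house_red below 0.035 m and linear speed of house_red above 0.7 m/s) or (height (world z) of house_blue below 0.035 m and linear speed of house_blue above 0.7 m/s) or (height (world z) of house_green below 0.035 m and linear speed of house_green above 0.7 m/s) or (height (world z) of house_brown below 0.035 m and linear speed of house_brown above 0.7 m/s)).
It fails at once if the jar or the frame block is pushed more than 20 mm (distance of any of jar, frame_block from where it was at the start of the episode above 0.02 m).
It also fails if it takes over 99 s, if anything falls off the work surface, if the arm or the gripper's body presses on something with over 40 N, if the wrist force passes 120 N, or if a joint passes its speed limit or range.

## Robot

A 7-joint arm with a two-finger parallel gripper is mounted at the origin on the work surface. World frame = base frame: x ahead of the robot, y to its left, z up, the work surface at z = 0. Lengths are in m, angles in rad, forces in N, time in s.
With the tool pointing down it reaches from about 0.4 to 0.85 m from the base axis. Payload 4.5 kg.
Tool frame: the origin (TCP) lies on the mounting face of the last link; the fingertips stand 166 mm ahead of it and the grasp point (between the pads) lies 147 mm ahead of it; y points along the fingers, z is the direction in which the jaws open and shut, and the axes are right-handed (so a half turn about y gives the same grasp; the last joint's range is limited). The gripper opens to 88 mm and grips with 3 to 60 N. Pads are 18 mm wide; open, the fingers measure 123 mm over their backs; the gripper's body (75 mm by 187 mm) begins 45 mm behind the grasp point.
Start: joints at [-1.223, 0.689, -0.195, 1.565, 0.157, 0.902, -0.215], TCP at [0.193, 0.594, 0.405] pointing down, gripper open.
Joint ranges: [-3.01, 3.01], [-0.46, 2.08], [-1.47, 1.51], [0.13, 2.56], [-1, 4.14], [0.04, 2.09], [-2.66, 2.66]. Speed limits (rad/s): [2.57, 2.57, 3.14, 3.14, 3.14, 3.14, 3.14].

## Interface

Orientations are given as a unit quaternion [x, y, z, w].
In Python, from plant import r gives the robot as it stands.
- The arm moves only by the tool arm_command, never from a script. Its argument "deltas" is a list of rows, each an object of numbers: "dx", "dy", "dz": the shift along the tool's x, y, z each as a share of 1000 mm, from -1 to 1; "wx", "wy", "wz": the turn, a rotation vector about the tool's x, y, z each as a share of 45 degrees, from -1 to 1. In form: [{"dx": .., "dy": .., "dz": .., "wx": .., "wy": .., "wz": ..}, ...]. A call has exactly 5 rows; each row is the pose to reach, as a shift and turn from the pose commanded when the call began, along the tool's axes at that moment; what a row does not reach only later rows make up. A row lasts 1/10 s, in which the tool goes at most 50 mm and 8.59 degrees, less where a joint would pass 70% of its speed; a pose out of reach is approached as far as the arm can. A call with a number of a shift or a turn outside -1 to 1 is refused whole. A call with a gripper value outside its range is refused whole. "claw" is the opening, from -1 (shut) to 1 (fully open), set as the call begins (left out, the last holds). The fingers move at their own pace and stop on an object; "grip_force" is the grip in N (left out, the last holds). Time passes only in rows, so rows that repeat a pose let the fingers close, or fill a call up. It gives the time, the measured TCP pose, the force and the opening at its end, in the units of the state.
- r.get_state(): the state, without advancing time (a new reading comes with each control period).
- r.snapshot(name): name is "scene" or "top" or "wrist"; returns the picture (384x512x3 uint8, red, green, blue); there is no depth.
- r.get_calibration(name): a dict with "vertical_fov" (degrees; the focal length in pixels is half the picture's height over the tangent of half this angle, whatever the lens; pixels are square), "cx", "cy" (the principal point, pixels), "R" (3x3) and "t" (3): a world point X has camera coordinates R X + t. Camera axes: x right, y down, z forward; pixel columns grow to the right and rows downward; lengths in m; the calibration is good to about 2 mm. A picture is of the moment at which its call begins: read the wrist's pose just before it. get_calibration takes no time and is no camera call; for the wrist camera it gives the pose at the moment of the call.
- r.finish_job(): hands the job in, once; it reports no verdict.
The state is a dict: "clock": time; "q": joint angles; "qd": joint speeds; "joint_torque": joint torques, N m; "tool_pos": TCP position; "eef_rot": TCP orientation; "contact_force": force on the tool from outside, world axes, zero at the start; "moment": the same for the moment, N m; "opening": opening from 0.0 (shut) to 1.0 (fully open).
Only numpy, scipy, OpenCV 4.12 (cv2) and the standard library are available. Lean on these libraries where they do the work, as an engineer would, in place of code of your own. Each camera call takes 0.05 s, during which the arm holds its last target.

## Working session

There is one attempt and no reset: what is moved stays moved. The work goes in short steps, Python scripts to look and compute and a tool call to move; the robot and the scene stay as the last step left them, time stands still between calls to the robot, and variables do not carry over. Pictures are saved under pics/ and viewed, and the job is handed in when it is done.

Besides the shell and the picture viewer there is one more tool, called after "Emit:" in YAML: its name, and indented under it one key for each argument. arm_command: Moves the arm, as the interface text tells. Shift numbers are shares of 1000 mm and turn numbers shares of 45 degrees, none past 1 either way. Its arguments: {"type":"object","properties":{"deltas":{"type":"array","items":{"type":"object","properties":{"dx":{"type":"number","minimum":-1,"maximum":1},"dy":{"type":"number","minimum":-1,"maximum":1},"dz":{"type":"number","minimum":-1,"maximum":1},"wx":{"type":"number","minimum":-1,"maximum":1},"wy":{"type":"number","minimum":-1,"maximum":1},"wz":{"type":"number","minimum":-1,"maximum":1}}}},"claw":{"type":"number"},"grip_force":{"type":"number"}},"required":["deltas"]}

```bash
mkdir -p pics
python3 - <<'E'
from plant import r
import cv2
print(r.get_state())
for n in ["scene","top","wrist"]:
    print(n,r.get_calibration(n))
    cv2.imwrite(f"pics/{n}0.png",cv2.cvtColor(r.snapshot(n),cv2.COLOR_RGB2BGR))
E
```

```text
{'clock': 0.0, 'q': array([-1.22320595,  0.68996413, -0.19455736,  1.56634674,  0.15731306,
        0.90252403, -0.21509189]), 'qd': array([ 0.00024538, -0.00115808, -0.00058638, -0.00079742, -0.00057436,
       -0.00043353, -0.00081982]), 'joint_torque': array([-4.04404700e-04, -5.27551603e+01, -1.26688868e+00, -1.53425646e+01,
       -5.26121620e-02,  6.75702584e-03,  1.71428037e-04]), 'tool_pos': array([0.19282295, 0.59415849, 0.40392254]), 'eef_rot': array([ 0.69907863, -0.11049894,  0.11038119, -0.69777865]), 'contact_force': array([-0.62761678,  0.22976298, -0.85820247]), 'moment': array([-0.04728926, -0.01739964,  0.02783044]), 'opening': 0.99875612035843}
scene {'vertical_fov': 43.790979405677234, 'cx': 254.5866054515094, 'cy': 201.0125606895405, 'R': array([[ 0.12524865,  0.99204994, -0.0122345 ],
       [ 0.83830794, -0.11241754, -0.53348111],
       [-0.53061528,  0.05656151, -0.84572349]]), 't': array([-0.05926633, -0.4854076 ,  1.5499505 ])}
top {'vertical_fov': 55.394094206392374, 'cx': 255.977944228874, 'cy': 194.65068085717627, 'R': array([[ 0.00590884, -0.99984714, -0.01645566],
       [-0.98290142, -0.00277856, -0.18411161],
       [ 0.18403774,  0.01726218, -0.98276759]]), 't': array([0.01283809, 0.57671855, 0.8667791 ])}
wrist {'vertical_fov': 60.25491884938255, 'cx': 252.43762800145655, 'cy': 184.75213122708476, 'R': array([[ 0.30866808,  0.95116892, -0.00130413],
       [ 0.90058432, -0.29181092,  0.32217119],
       [ 0.30605866, -0.10061844, -0.94668053]]), 't': array([-0.62443432, -0.04490992,  0.39114828])}
```

View pics/scene0.png

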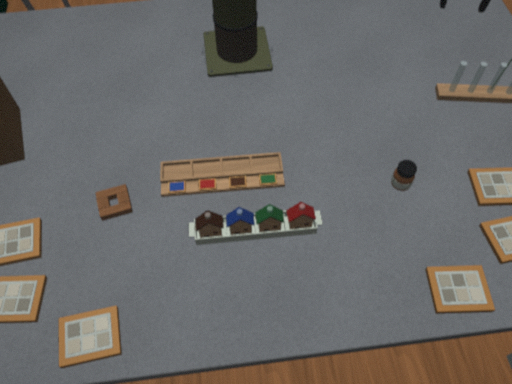

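View pics/top0.png

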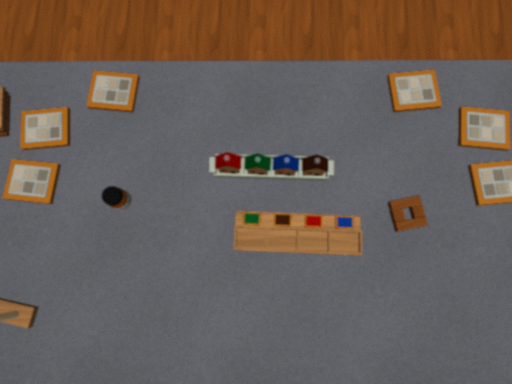

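View pics/wrist0.png

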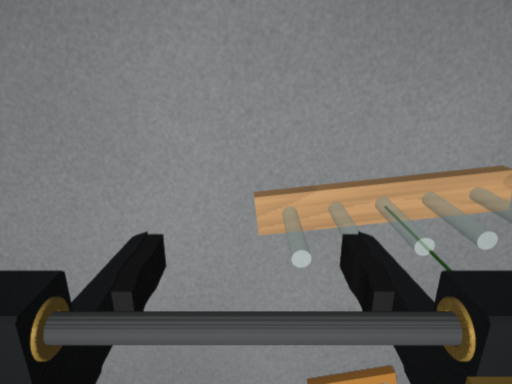

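```bash
cat > h.py <<'E'
import numpy as np, cv2
from scipy.spatial.transform import Rotation as Ro
def K(c):
    f=192/np.tan(np.radians(c["vertical_fov"])/2); return f
def ray(c,u,v,z):
    f=K(c); d=np.array([(u-c["cx"])/f,(v-c["cy"])/f,1]); R=np.array(c["R"]);t=np.array(c["t"])
    o=-R.T@t; w=R.T@d; return o+w*(z-o[2])/w[2]
def proj(c,X):
    p=np.array(c["R"])@np.array(X)+c["t"]; f=K(c); return f*p[0]/p[2]+c["cx"], f*p[1]/p[2]+c["cy"]
def masks(img,smin=120,vmin=25):
    h=cv2.cvtColor(img,cv2.COLOR_RGB2HSV); H,S,V=cv2.split(h)
    ok=(S>smin)&(V>vmin)
    return {"red":ok&((H<5)|(H>172))&(V>80),"green":ok&(H>45)&(H<90),"blue":ok&(H>100)&(H<135),"brown":(S>80)&(V<85)&((H<20)|(H>170))}
def blobs(m,amin=40):
    n,l,s,c=cv2.connectedComponentsWithStats(m.astype(np.uint8))
    return [(s[i],c[i],(l==i)) for i in range(1,n) if s[i][4]>=amin]
E
python3 - <<'E'
from h import *
from plant import r
s=r.get_state();print(Ro.from_quat(s["eef_rot"]).as_matrix().round(3))
for n in ["top","scene"]:
    c=r.get_calibration(n);img=cv2.cvtColor(cv2.imread(f"pics/{n}0.png"),cv2.COLOR_BGR2RGB)
    for k,m in masks(img).items():
        for st,ce,_ in blobs(m,20):
            if 150<ce[0]<370 and 140<ce[1]<260: print(n,k,st,ce.round(1),ray(c,*ce,.016).round(4),ray(c,*ce,.07).round(4))
    print(n)
a=cv2.imread("pics/top0.png")[140:265,200:375];cv2.imwrite("pics/topz.png",cv2.resize(a,None,fx=4.4,fy=4.4,interpolation=cv2.INTER_CUBIC))
a=cv2.imread("pics/scene0.png")[145:250,150:330];cv2.imwrite("pics/scz.png",cv2.resize(a,None,fx=4.4,fy=4.4,interpolation=cv2.INTER_CUBIC))
E
```

```text
[[ 0.951 -0.     0.309]
 [-0.309 -0.001  0.951]
 [ 0.    -1.    -0.001]]
top red [216 152  25  17 301] [228.2 160.2] [0.6772 0.0909 0.016 ] [0.6618 0.0857 0.07  ]
top red [307 217  13   8  96] [313.4 220.5] [ 0.5162 -0.1325  0.016 ] [ 0.5099 -0.1249  0.07  ]
top green [246 154  24  16 259] [257.6 161.7] [0.673  0.0122 0.016 ] [0.6577 0.0115 0.07  ]
top green [245 214  13   9 100] [251.4 218.1] [0.5218 0.0277 0.016 ] [0.5152 0.026  0.07  ]
top blue [274 155  24  15 280] [285.5 162.2] [ 0.6718 -0.062   0.016 ] [ 0.6566 -0.0585  0.07  ]
top blue [338 218  13   9 108] [344.2 221.7] [ 0.5134 -0.2117  0.016 ] [ 0.5073 -0.1996  0.07  ]
top brown [303 155  24  19 324] [314.  164.4] [ 0.6659 -0.1376  0.016 ] [ 0.6511 -0.1298  0.07  ]
top brown [220 167   7   5  24] [223.3 169.3] [0.652  0.1033 0.016 ] [0.6379 0.0973 0.07  ]
top brown [249 168  13   5  31] [253.5 169.9] [0.6506 0.023  0.016 ] [0.6367 0.0217 0.07  ]
top brown [276 169  10   5  34] [280.3 171. ] [ 0.6477 -0.0481  0.016 ] [ 0.634  -0.0454  0.07  ]
top brown [285 170  10   5  25] [289.2 172.4] [ 0.6439 -0.0716  0.016 ] [ 0.6303 -0
[... 486 characters left out ...]
 0.07  ]
scene blue [171 183  12   7  75] [176.4 185.9] [ 0.5136 -0.2114  0.016 ] [ 0.5513 -0.2047  0.07  ]
scene blue [227 208  27  18 266] [239.4 216.9] [ 0.6289 -0.058   0.016 ] [ 0.6606 -0.0593  0.07  ]
scene brown [232 178  12   7  72] [237.4 181. ] [ 0.5195 -0.0513  0.016 ] [ 0.5569 -0.053   0.07  ]
scene brown [196 213  27  23 400] [209.1 224.2] [ 0.64   -0.1349  0.016 ] [ 0.6711 -0.1322  0.07  ]
scene brown [290 214  24  14 178] [300.7 220.8] [0.6606 0.0925 0.016 ] [0.6906 0.0833 0.07  ]
scene brown [260 218  20  12 150] [269.5 224.6] [0.661  0.0139 0.016 ] [0.6911 0.0088 0.07  ]
scene brown [231 222  20  11 145] [240.5 227.5] [ 0.6596 -0.0584  0.016 ] [ 0.6897 -0.0597  0.07  ]
scene
```

View pics/topz.png

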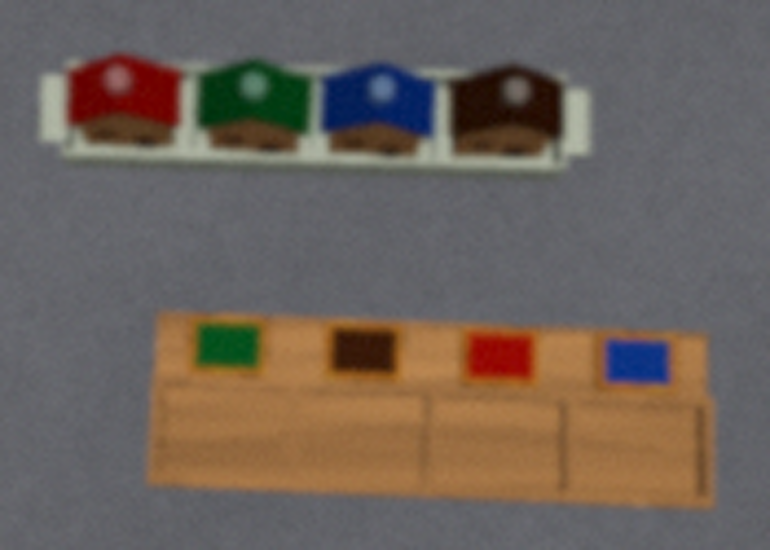

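View pics/scz.png

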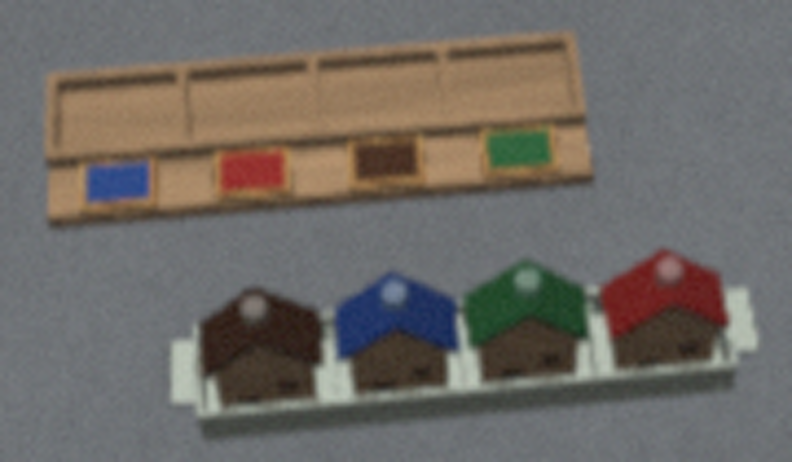

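Emit:
arm_command:
  deltas:
    - {"dx":0.02,"dz":-0.016,"wy":0.1}
    - {"dx":0.055,"dz":-0.044,"wy":0.25}
    - {"dx":0.09,"dz":-0.072,"wy":0.4}
    - {"dx":0.125,"dz":-0.1,"wy":0.58}
    - {"dx":0.16,"dz":-0.128,"wy":0.76}
  claw: 1
  grip_force: 25

```text
invalid input at $.deltas[0]: expected keys dx, dy, dz, wx, wy, wz
```

```bash
cat >> h.py <<'E'
def delta(target,yaw,pos=None,quat=None):
    """tool-frame shift (shares) and turn from pose to target; jaw z axis along world yaw"""
    from plant import r
    s=r.get_state(); p=s["tool_pos"] if pos is None else np.array(pos)
    Rm=Ro.from_quat(s["eef_rot"] if quat is None else quat)
    z=np.array([np.cos(yaw),np.sin(yaw),0]);y=np.array([0,0,-1.]);x=np.cross(y,z)
    Rt=Ro.from_matrix(np.c_[x,y,z])
    d=Rm.inv().apply(np.array(target)-p); w=(Rm.inv()*Rt).as_rotvec()/np.radians(45)
    print("t",round(s["clock"],2),"pos",p.round(4),"rot z",Rm.as_matrix()[:,2].round(4),"open",round(s["opening"],3))
    print("d",d.round(4),"w",w.round(4), "F",s["contact_force"].round(1))
E
python3 -c "
from h import *
delta([.6,-.02,.4],np.radians(-2))"
```

```text
t 0.15 pos [0.1929 0.5942 0.4041] rot z [ 0.3086  0.9512 -0.0014] open 1.003
d [ 0.5768  0.0048 -0.4586] w [1.400e-03 1.645e+00 1.300e-03] F [0.6 0.3 0.5]
```

Emit:
arm_command:
  deltas:
    - {"dx":0.02,"dy":0,"dz":-0.016,"wx":0,"wy":0.1,"wz":0}
    - {"dx":0.055,"dy":0,"dz":-0.044,"wx":0,"wy":0.25,"wz":0}
    - {"dx":0.09,"dy":0,"dz":-0.072,"wx":0,"wy":0.4,"wz":0}
    - {"dx":0.125,"dy":0,"dz":-0.1,"wx":0,"wy":0.58,"wz":0}
    - {"dx":0.16,"dy":0,"dz":-0.128,"wx":0,"wy":0.76,"wz":0}
  claw: 1
  grip_force: 25

```text
clock: 0.65
tool_pos: [0.3063, 0.4217, 0.4046]
eef_rot: [0.634, -0.313, 0.313, -0.634]
contact_force: [0.9, 1.1, -0.8]
opening: 1.001
```

```bash
python3 -c "
from h import *
delta([.6,-.02,.4],np.radians(-2))"
```

```text
t 0.65 pos [0.3063 0.4217 0.4046] rot z [ 7.933e-01  6.088e-01 -2.000e-04] open 1.001
d [ 0.5292  0.0047 -0.0359] w [2.000e-04 8.778e-01 2.000e-04] F [ 0.9  1.1 -0.8]
```

Emit:
arm_command:
  deltas:
    - {"dx":0.05,"dy":0,"dz":-0.003,"wx":0,"wy":0.16,"wz":0}
    - {"dx":0.1,"dy":0,"dz":-0.007,"wx":0,"wy":0.32,"wz":0}
    - {"dx":0.15,"dy":0,"dz":-0.01,"wx":0,"wy":0.48,"wz":0}
    - {"dx":0.2,"dy":0,"dz":-0.014,"wx":0,"wy":0.62,"wz":0}
    - {"dx":0.25,"dy":0,"dz":-0.017,"wx":0,"wy":0.75,"wz":0}

```text
clock: 1.15
tool_pos: [0.4458, 0.2142, 0.4047]
eef_rot: [-0.516, 0.483, -0.483, 0.516]
contact_force: [0.7, 0.9, 0.3]
opening: 0.999
```

```bash
python3 -c "
from h import *
delta([.6,-.02,.4],np.radians(-2))"
```

```text
t 1.15 pos [0.4458 0.2142 0.4047] rot z [ 9.978e-01  6.700e-02 -1.000e-04] open 0.999
d [0.244  0.0047 0.1382] w [ 0.0002  0.1298 -0.0002] F [0.7 0.9 0.3]
```

Run:
```python
from h import *
from plant import r
s=r.get_state(); c=r.get_calibration("wrist"); Rt=Ro.from_quat(s["eef_rot"]).as_matrix()
C=-c["R"].T@c["t"]; print(C, Rt.T@(C-s["tool_pos"]), (Rt.T@c["R"].T).round(3))
for uv in [(0,0),(511,0),(0,383),(511,383),(256,192),(256,230)]: print(uv,(ray(c,*uv,.05)-s["tool_pos"]).round(3))
```

```text
[0.44095972 0.29831592 0.38469479] [-0.08427967  0.02004505  0.00082779] [[ 0.     0.947  0.322]
 [ 0.001 -0.322  0.947]
 [ 1.     0.    -0.001]]
(0, 0) [-0.235  0.13  -0.355]
(511, 0) [ 0.222  0.161 -0.355]
(0, 383) [-0.317 -0.333 -0.355]
(511, 383) [ 0.367 -0.286 -0.355]
(256, 192) [ 0.007 -0.037 -0.355]
(256, 230) [ 0.01  -0.083 -0.355]
```

Emit:
arm_command:
  deltas:
    - {"dx":0.04,"dy":0,"dz":0.03,"wx":0,"wy":0.05,"wz":0}
    - {"dx":0.08,"dy":0,"dz":0.06,"wx":0,"wy":0.1,"wz":0}
    - {"dx":0.12,"dy":0,"dz":0.09,"wx":0,"wy":0.13,"wz":0}
    - {"dx":0.16,"dy":0,"dz":0.12,"wx":0,"wy":0.13,"wz":0}
    - {"dx":0.2,"dy":0,"dz":0.15,"wx":0,"wy":0.13,"wz":0}

```text
clock: 1.65
tool_pos: [0.6099, 0.0254, 0.4045]
eef_rot: [-0.492, 0.508, -0.507, 0.492]
contact_force: [0.9, 1.2, 0.1]
opening: 0.998
```

Run:
```python
from h import *
from plant import r
import json
delta([.62,-.08,.4],np.radians(-2))
c=r.get_calibration("wrist"); a=r.snapshot("wrist")
json.dump({k:(v.tolist() if hasattr(v,'tolist') else v) for k,v in c.items()},open("w1.json","w"))
cv2.imwrite("pics/w1.png",cv2.cvtColor(a,cv2.COLOR_RGB2BGR))
```

```text
t 1.65 pos [0.6099 0.0254 0.4045] rot z [ 9.995e-01 -3.100e-02 -5.000e-04] open 0.998
d [0.1051 0.0045 0.0133] w [ 0.0006  0.005  -0.0005] F [0.9 1.2 0.1]
```

View pics/w1.png

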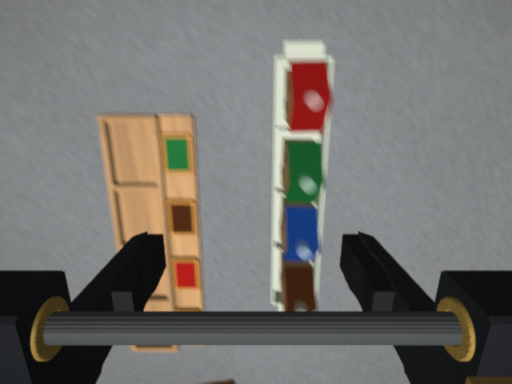

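Run:
```python
from h import *
from plant import r
import json
W=json.load(open("w1.json")); W={k:(np.array(v) if isinstance(v,list) else v) for k,v in W.items()}
seeds={"w1":[(313,99),(308,184),(305,249),(301,307)],
"top0":[(200+x/4.4,140+y/4.4) for x,y in [(118,78),(255,84),(382,88),(516,91)]],
"scene0":[(150+x/4.4,145+y/4.4) for x,y in [(669,269),(527,280),(394,294),(254,306)]]}
for n,ss in seeds.items():
    c=W if n=="w1" else r.get_calibration(n[:-1]); img=cv2.imread(f"pics/{n}.png")
    mn=img.min(2).astype(float)
    for nm,(u,v) in zip(["red","green","blue","brown"],ss):
        u0,v0=int(round(u)),int(round(v)); h=14 if n=="w1" else 5
        p=mn[v0-h:v0+h+1,u0-h:u0+h+1]; m=p>(p.min()+p[h-2:h+3,h-2:h+3].max())/2
        l=blobs(m,3); l=min(l,key=lambda b:np.hypot(*(b[1]-h)))
        ce=l[1]+[u0-h,v0-h]; print(n,nm,l[0],ce.round(1),ray(c,*ce,.09).round(4))
# tray/house yaw & roof contour in w1
img=cv2.cvtColor(cv2.imread("pics/w1.png"),cv2.COLOR_BGR2RGB)
for k,m in masks(img).items():
    for st,ce,b in blobs(m,300):
        if 270<ce[0]<340 and ce[1]<300:
            rc=cv2.minAreaRect(np.argwhere(b)[:,::-1].astype(np.float32)); bx=cv2.boxPoints(rc)
            print(k,st,[ray(W,*q,.06)[:2].round(4).tolist() for q in bx])
for nm,ps in {"trayL":[(275,60),(273,300)],"trayR":[(333,60),(317,300)]}.items():
    print(nm,[ray(W,*q,.03).round(4) for q in ps])
```

```text
w1 red [  5   6  19  20 273] [313.2 100.4] [0.6649 0.085  0.09  ]
w1 green [  5   7  17  17 211] [307.3 184.8] [0.6615 0.008  0.09  ]
w1 blue [  6   0  23  29 322] [309.2 253.4] [ 0.6651 -0.0655  0.09  ]
w1 brown [ 8 11 12  8 69] [300.3 308.1] [ 0.6571 -0.1321  0.09  ]
top0 red [ 2  2  6  6 28] [226.2 157.5] [0.6628 0.0887 0.09  ]
top0 green [ 2  2  6  6 28] [257.4 158.8] [0.6595 0.0118 0.09  ]
top0 blue [ 2  2  6  6 30] [286.5 159.6] [ 0.6576 -0.0596  0.09  ]
top0 brown [ 3  2  5  6 27] [317.  160.2] [ 0.6562 -0.1345  0.09  ]
scene0 red [ 0  0 11  8 53] [302.3 203.8] [0.6564 0.0917 0.09  ]
scene0 green [ 0  0 11  7 45] [269.9 206.5] [0.6538 0.0147 0.09  ]
scene0 blue [ 2  0  9  7 35] [240.1 209.8] [ 0.6534 -0.056   0.09  ]
scene0 brown [ 0  0 11  8 48] [207.5 212.6] [ 0.6509 -0.1328  0.09  ]
red [ 291   63   39   68 2032] [[0.649, 0.0554], [0.6497, 0.1171], [0.6843, 0.1155], [0.6859, 0.0537]]
green [ 286  142   36   61 1517] [[0.6442, -0.0206], [0.6463, 0.0437], [0.6803, 0.0414], [0.6804, -0.0231]]
blue [ 284  207   34   53 1326] [[0.6422, -0.0265], [0.6772, -0.0276], [0.6792, -0.0907], [0.6422, -0.0896]]
brown [ 283  262   32   50 1271] [[0.64, -0.0936], [0.6724, -0.0917], [0.6788, -0.1609], [0.6445, -0.1631]]
trayL [array([0.6359, 0.1206, 0.03  ]), array([ 0.6308, -0.1678,  0.03  ])]
trayR [array([0.6941, 0.1188, 0.03  ]), array([ 0.6872, -0.1695,  0.03  ])]
```

Run:
```python
from h import *
from plant import r
for i in range(4): r.snapshot("wrist")
delta([.6645,.087,.29],np.radians(-2))
```

```text
t 1.9 pos [0.6085 0.0276 0.4042] rot z [ 0.9995 -0.0308 -0.0016] open 1.0
d [-0.061   0.1141  0.0543] w [ 0.0021  0.0052 -0.0012] F [-0.1  0.6 -0.5]
```

Emit:
arm_command:
  deltas:
    - {"dx":-0.02,"dy":0.03,"dz":0.018,"wx":0,"wy":0,"wz":0}
    - {"dx":-0.04,"dy":0.06,"dz":0.036,"wx":0,"wy":0.005,"wz":0}
    - {"dx":-0.055,"dy":0.09,"dz":0.05,"wx":0,"wy":0.005,"wz":0}
    - {"dx":-0.061,"dy":0.114,"dz":0.054,"wx":0,"wy":0.005,"wz":0}
    - {"dx":-0.061,"dy":0.114,"dz":0.054,"wx":0,"wy":0.005,"wz":0}

```text
clock: 2.4
tool_pos: [0.6626, 0.0903, 0.2869]
eef_rot: [-0.494, 0.51, -0.505, 0.491]
contact_force: [-0.2, 0.4, 0.2]
opening: 0.999
```

Run:
```python
from h import *
from plant import r
im=r.snapshot("scene"); w=r.snapshot("wrist"); t=r.snapshot("top")
cv2.imwrite("pics/a.png",cv2.cvtColor(np.vstack([cv2.resize(im[120:270,100:356],(512,300)),w[:300]]),cv2.COLOR_RGB2BGR))
cv2.imwrite("pics/t1.png",cv2.cvtColor(t,cv2.COLOR_RGB2BGR))
delta([.6645,.087,.204],np.radians(-2))
```

```text
t 2.55 pos [0.6645 0.0868 0.292 ] rot z [ 0.9994 -0.0342  0.001 ] open 0.998
d [-0.0002  0.088  -0.0001] w [-0.0012  0.0009 -0.0001] F [0.9 0.4 0.8]
```

View pics/a.png

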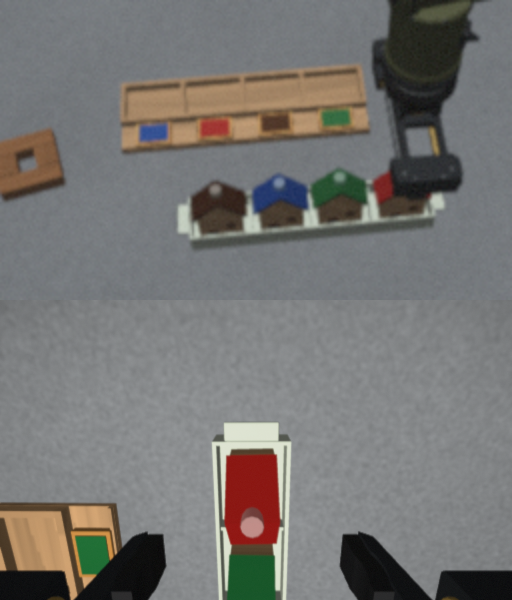

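Run:
```python
from h import *
from plant import r
c=r.get_calibration("wrist")
print(ray(c,252,226,.094), ray(c,252,155,.05),ray(c,252,243,.05),[ray(c,u,180,.06)[0] for u in (226,278)])
a=cv2.imread("pics/a.png")[420:600,150:350];cv2.imwrite("pics/b.png",cv2.resize(a,None,fx=3,fy=3))
```

```text
[0.66510338 0.08470631 0.094     ] [0.66618789 0.11718242 0.05      ] [0.66383101 0.04922342 0.05      ] [np.float64(0.6481828358355674), np.float64(0.6831848982289608)]
```

View pics/b.png

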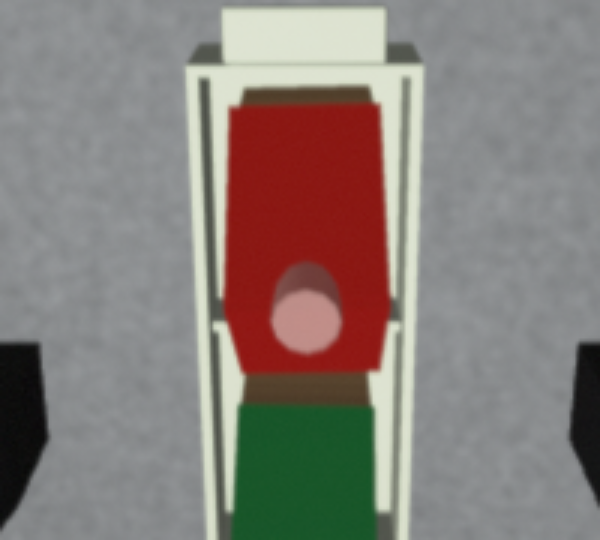

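Emit:
arm_command:
  deltas:
    - {"dx":0,"dy":0.025,"dz":0,"wx":0,"wy":0,"wz":0}
    - {"dx":0.001,"dy":0.05,"dz":0,"wx":0,"wy":0,"wz":0}
    - {"dx":0.001,"dy":0.075,"dz":0,"wx":0,"wy":0,"wz":0}
    - {"dx":0.001,"dy":0.088,"dz":0,"wx":0,"wy":0,"wz":0}
    - {"dx":0.001,"dy":0.088,"dz":0,"wx":0,"wy":0,"wz":0}

```text
clock: 3.05
tool_pos: [0.6643, 0.0851, 0.2024]
eef_rot: [-0.492, 0.509, -0.508, 0.491]
contact_force: [-0.1, -0.3, 0.1]
opening: 1.001
```

Emit:
arm_command:
  deltas:
    - {"dx":0,"dy":0,"dz":0,"wx":0,"wy":0,"wz":0}
    - {"dx":0,"dy":0,"dz":0,"wx":0,"wy":0,"wz":0}
    - {"dx":0,"dy":0,"dz":0,"wx":0,"wy":0,"wz":0}
    - {"dx":0,"dy":0,"dz":0,"wx":0,"wy":0,"wz":0}
    - {"dx":0,"dy":0,"dz":0,"wx":0,"wy":0,"wz":0}
  claw: -1
  grip_force: 20

```text
clock: 3.55
tool_pos: [0.6649, 0.0854, 0.2032]
eef_rot: [0.491, -0.509, 0.509, -0.491]
contact_force: [0.3, 0.2, 0.7]
opening: 0.574
```

Run:
```python
from h import *
delta([.6645,.086,.204],np.radians(-2))
```

```text
t 3.55 pos [0.6649 0.0854 0.2032] rot z [ 9.994e-01 -3.490e-02  6.000e-04] open 0.574
d [-0.0005 -0.0008 -0.0004] w [-0.0008 -0.     -0.0003] F [0.3 0.2 0.7]
```

Emit:
arm_command:
  deltas:
    - {"dx":0,"dy":0,"dz":0,"wx":0,"wy":0,"wz":0}
    - {"dx":0,"dy":0,"dz":0,"wx":0,"wy":0,"wz":0}
    - {"dx":0,"dy":0,"dz":0,"wx":0,"wy":0,"wz":0}
    - {"dx":0,"dy":0,"dz":0,"wx":0,"wy":0,"wz":0}
    - {"dx":0,"dy":-0.005,"dz":0,"wx":0,"wy":0,"wz":0}

```text
clock: 4.05
tool_pos: [0.6644, 0.0854, 0.2071]
eef_rot: [-0.492, 0.509, -0.508, 0.491]
contact_force: [-0.6, 1.6, -0.7]
opening: 0.389
```

Emit:
arm_command:
  deltas:
    - {"dx":0,"dy":-0.015,"dz":0,"wx":0,"wy":0,"wz":0}
    - {"dx":0,"dy":-0.035,"dz":0,"wx":0,"wy":0,"wz":0}
    - {"dx":0,"dy":-0.06,"dz":0,"wx":0,"wy":0,"wz":0}
    - {"dx":0,"dy":-0.085,"dz":0,"wx":0,"wy":0,"wz":0}
    - {"dx":0,"dy":-0.105,"dz":0,"wx":0,"wy":0,"wz":0}

```text
clock: 4.55
tool_pos: [0.6652, 0.0853, 0.3156]
eef_rot: [0.49, -0.508, 0.509, -0.492]
contact_force: [0.5, -0.2, -1.7]
opening: 0.382
```

Run:
```python
from h import *
from plant import r
r.snapshot("top");r.snapshot("top")
delta([.4652,-.1302,.313],np.radians(-2))
im=r.snapshot("scene");c=r.get_calibration("wrist"); w=r.snapshot("wrist")
cv2.imwrite("pics/c.png",cv2.cvtColor(np.vstack([cv2.resize(im[120:270,100:356],(512,300)),w[:300]]),cv2.COLOR_RGB2BGR))
```

```text
t 4.65 pos [0.6662 0.0853 0.317 ] rot z [ 0.9993 -0.0353  0.0079] open 0.384
d [ 0.2225  0.0022 -0.1933] w [-0.01   -0.0005 -0.0017] F [ 0.4  0.3 -1.2]
```

View pics/c.png

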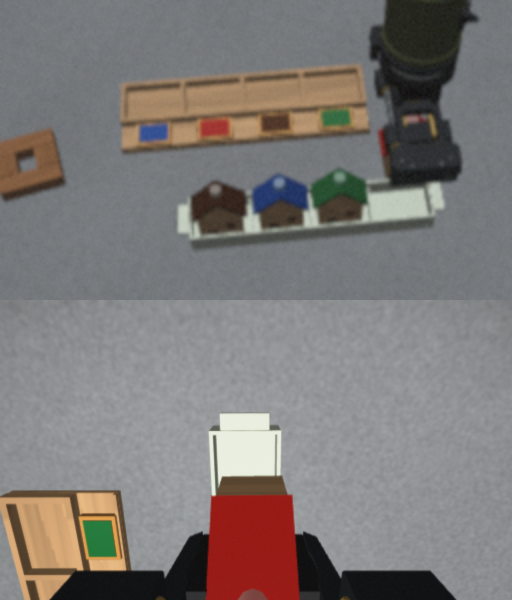

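Run:
```python
from h import *
from plant import r
c=r.get_calibration("wrist"); s=r.get_state(); z=s["tool_pos"][2]-.147-.053
for v,h in ((195,.044),(195,.05),(297,.09),(178,.0)): print(v,h,(ray(c,252,v,z+h)-s["tool_pos"]).round(4))
```

```text
195 0.044 [ 0.0019  0.0334 -0.156 ]
195 0.05 [ 0.002   0.0356 -0.15  ]
297 0.09 [ 0.0013  0.0153 -0.11  ]
178 0.0 [ 0.0016  0.0272 -0.2   ]
```

Emit:
arm_command:
  deltas:
    - {"dx":0.015,"dy":0,"dz":-0.013,"wx":0,"wy":0,"wz":0}
    - {"dx":0.04,"dy":0,"dz":-0.035,"wx":0,"wy":0,"wz":0}
    - {"dx":0.07,"dy":0,"dz":-0.061,"wx":0,"wy":0,"wz":0}
    - {"dx":0.1,"dy":0,"dz":-0.087,"wx":0,"wy":0,"wz":0}
    - {"dx":0.13,"dy":0,"dz":-0.113,"wx":0,"wy":0,"wz":0}

```text
clock: 5.25
tool_pos: [0.5456, -0.0415, 0.3115]
eef_rot: [-0.492, 0.509, -0.508, 0.491]
contact_force: [-0.2, 0.2, -2.1]
opening: 0.382
```

Emit:
arm_command:
  deltas:
    - {"dx":0.03,"dy":0,"dz":-0.026,"wx":0,"wy":0,"wz":0}
    - {"dx":0.055,"dy":0,"dz":-0.048,"wx":0,"wy":0,"wz":0}
    - {"dx":0.075,"dy":0,"dz":-0.065,"wx":0,"wy":0,"wz":0}
    - {"dx":0.088,"dy":0,"dz":-0.076,"wx":0,"wy":0,"wz":0}
    - {"dx":0.0925,"dy":0,"dz":-0.0805,"wx":0,"wy":0,"wz":0}

```text
clock: 5.75
tool_pos: [0.4619, -0.1317, 0.3119]
eef_rot: [-0.491, 0.51, -0.509, 0.49]
contact_force: [0.1, -0.0, -0.4]
opening: 0.382
```

Run:
```python
from h import *
from plant import r
for i in range(4):r.snapshot("top")
delta([.4652,-.1302,.210],np.radians(-2))
im=r.snapshot("scene");c=r.get_calibration("wrist"); w=r.snapshot("wrist")
cv2.imwrite("pics/d.png",cv2.cvtColor(np.vstack([cv2.resize(im[120:270,100:356],(512,300)),w[:300]]),cv2.COLOR_RGB2BGR))
```

```text
t 5.95 pos [ 0.4643 -0.1293  0.3124] rot z [ 9.994e-01 -3.370e-02  4.000e-04] open 0.384
d [0.0009 0.1024 0.0008] w [-0.0005  0.0016 -0.0011] F [ 1. -0. -1.]
```

View pics/d.png

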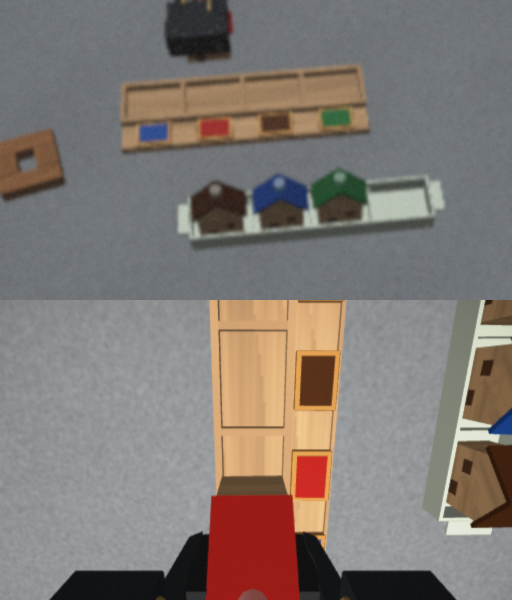

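Run:
```python
from h import *
from plant import r
c=r.get_calibration("wrist")
print(ray(c,311.5,177,.016),ray(c,317,81,.016)," divider",ray(c,252,128,.02),"front/back",ray(c,219,100,.02),ray(c,287,100,.02))
```

```text
[ 0.516966   -0.13325385  0.016     ] [ 0.51939536 -0.05305145  0.016     ]  divider [ 0.46634709 -0.08809985  0.02      ] front/back [ 0.44070031 -0.06487852  0.02      ] [ 0.49508919 -0.06667503  0.02      ]
```

Emit:
arm_command:
  deltas:
    - {"dx":0.001,"dy":0.02,"dz":0.001,"wx":0,"wy":0,"wz":0}
    - {"dx":0.002,"dy":0.05,"dz":0.001,"wx":0,"wy":0,"wz":0}
    - {"dx":0.002,"dy":0.075,"dz":0.001,"wx":0,"wy":0,"wz":0}
    - {"dx":0.002,"dy":0.09,"dz":0.001,"wx":0,"wy":0,"wz":0}
    - {"dx":0.002,"dy":0.096,"dz":0.001,"wx":0,"wy":0,"wz":0}

```text
clock: 6.55
tool_pos: [0.4649, -0.1313, 0.2152]
eef_rot: [-0.492, 0.509, -0.508, 0.491]
contact_force: [0.0, 0.7, -0.8]
opening: 0.383
```

Emit:
arm_command:
  deltas:
    - {"dx":0,"dy":0.003,"dz":0,"wx":0,"wy":0,"wz":0}
    - {"dx":0,"dy":0.006,"dz":0,"wx":0,"wy":0,"wz":0}
    - {"dx":0,"dy":0.008,"dz":0,"wx":0,"wy":0,"wz":0}
    - {"dx":0,"dy":0.008,"dz":0,"wx":0,"wy":0,"wz":0}
    - {"dx":0,"dy":0.008,"dz":0,"wx":0,"wy":0,"wz":0}

```text
clock: 7.05
tool_pos: [0.4647, -0.1323, 0.2091]
eef_rot: [0.491, -0.508, 0.509, -0.491]
contact_force: [0.8, 0.1, -1.2]
opening: 0.382
```

Run:
```python
from h import *
delta([.4652,-.131,.207],np.radians(-2))
```

```text
t 7.05 pos [ 0.4647 -0.1323  0.2091] rot z [ 9.994e-01 -3.500e-02  8.000e-04] open 0.382
d [-0.0013  0.0021  0.0005] w [-0.0011 -0.0001  0.0001] F [ 0.8  0.1 -1.2]
```

Emit:
arm_command:
  deltas:
    - {"dx":-0.001,"dy":0.001,"dz":0,"wx":0,"wy":0,"wz":0}
    - {"dx":-0.001,"dy":0.002,"dz":0,"wx":0,"wy":0,"wz":0}
    - {"dx":-0.001,"dy":0.002,"dz":0,"wx":0,"wy":0,"wz":0}
    - {"dx":-0.001,"dy":0.002,"dz":0,"wx":0,"wy":0,"wz":0}
    - {"dx":-0.001,"dy":0.002,"dz":0,"wx":0,"wy":0,"wz":0}

```text
clock: 7.55
tool_pos: [0.4646, -0.1313, 0.2067]
eef_rot: [-0.491, 0.509, -0.509, 0.491]
contact_force: [1.2, -0.3, -0.4]
opening: 0.383
```

Emit:
arm_command:
  deltas:
    - {"dx":0,"dy":0,"dz":0,"wx":0,"wy":0,"wz":0}
    - {"dx":0,"dy":0,"dz":0,"wx":0,"wy":0,"wz":0}
    - {"dx":0,"dy":0,"dz":0,"wx":0,"wy":0,"wz":0}
    - {"dx":0,"dy":0,"dz":0,"wx":0,"wy":0,"wz":0}
    - {"dx":0,"dy":0,"dz":0,"wx":0,"wy":0,"wz":0}
  claw: 1

```text
clock: 8.05
tool_pos: [0.4646, -0.1312, 0.2067]
eef_rot: [-0.491, 0.509, -0.509, 0.491]
contact_force: [-0.2, -0.8, -0.8]
opening: 0.812
```

Run:
```python
from h import *
delta([.66,.010,.3],np.radians(-2))
```

```text
t 8.05 pos [ 0.4646 -0.1312  0.2067] rot z [ 0.9994 -0.035   0.    ] open 0.812
d [-0.148  -0.0933  0.1904] w [-0.0001 -0.0001 -0.0001] F [-0.2 -0.8 -0.8]
```

Emit:
arm_command:
  deltas:
    - {"dx":0,"dy":-0.02,"dz":0,"wx":0,"wy":0,"wz":0}
    - {"dx":0,"dy":-0.045,"dz":0,"wx":0,"wy":0,"wz":0}
    - {"dx":0,"dy":-0.07,"dz":0,"wx":0,"wy":0,"wz":0}
    - {"dx":-0.01,"dy":-0.085,"dz":0.012,"wx":0,"wy":0,"wz":0}
    - {"dx":-0.03,"dy":-0.093,"dz":0.038,"wx":0,"wy":0,"wz":0}

```text
clock: 8.55
tool_pos: [0.5023, -0.1043, 0.3012]
eef_rot: [0.491, -0.51, 0.51, -0.489]
contact_force: [1.3, -0.2, -0.9]
opening: 1.003
```

Emit:
arm_command:
  deltas:
    - {"dx":-0.03,"dy":0,"dz":0.038,"wx":0,"wy":0,"wz":0}
    - {"dx":-0.06,"dy":0,"dz":0.077,"wx":0,"wy":0,"wz":0}
    - {"dx":-0.09,"dy":0,"dz":0.116,"wx":0,"wy":0,"wz":0}
    - {"dx":-0.11,"dy":0,"dz":0.142,"wx":0,"wy":0,"wz":0}
    - {"dx":-0.118,"dy":0,"dz":0.152,"wx":0,"wy":0,"wz":0}

```text
clock: 9.05
tool_pos: [0.6618, 0.0139, 0.2995]
eef_rot: [-0.491, 0.508, -0.508, 0.494]
contact_force: [-0.3, -0.1, 0.6]
opening: 1.0
```

```bash
cat > look.py <<'E'
from h import *
from plant import r
import sys,json
n=sys.argv[1]
for i in range(4): t=r.snapshot("top")
im=r.snapshot("scene");c=r.get_calibration("wrist"); w=r.snapshot("wrist")
cv2.imwrite(f"pics/{n}.png",cv2.cvtColor(np.vstack([cv2.resize(np.hstack([im[130:255,140:340],t[135:260,195:395]]),(800,250)),cv2.resize(w[:300],(597,350)).__class__(0) if 0 else cv2.copyMakeBorder(w[:300],0,0,0,288,cv2.BORDER_CONSTANT)]),cv2.COLOR_RGB2BGR))
json.dump({k:(v.tolist() if hasattr(v,'tolist') else v) for k,v in c.items()},open("w.json","w"))
if len(sys.argv)>4: delta([float(a) for a in sys.argv[2:5]],np.radians(-2))
E
cat > wr.py <<'E'
from h import *
import json,sys
W=json.load(open("w.json")); W={k:(np.array(v) if isinstance(v,list) else v) for k,v in W.items()}
a=[float(x) for x in sys.argv[1:]]
for i in range(0,len(a),3): print(a[i:i+3],ray(W,*a[i:i+3]).round(4))
E
python3 look.py e .66 .01 .204
```

```text
t 9.35 pos [0.6586 0.0085 0.2996] rot z [ 0.9993 -0.0368 -0.0016] open 0.998
d [-0.0016  0.0956  0.0015] w [ 0.0021 -0.0024  0.0014] F [ 0.4 -0.6  0.2]
```

View pics/e.png

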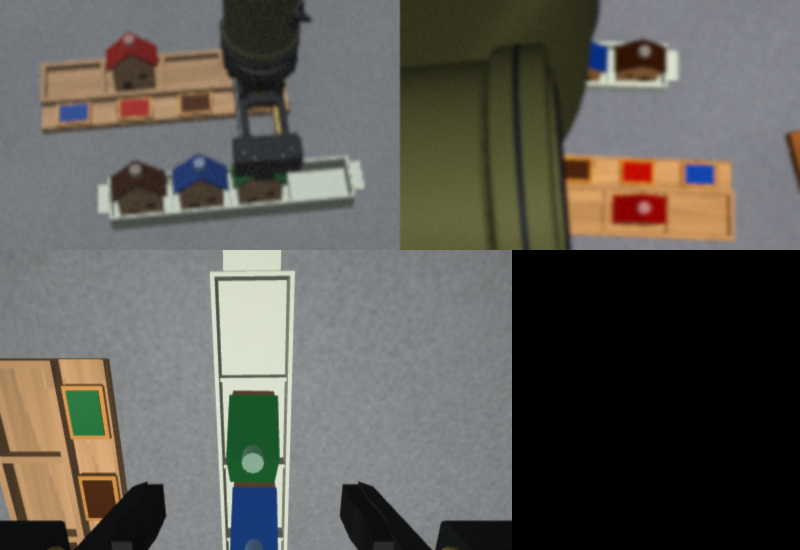

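```bash
python3 wr.py 252 212.5 .094 254 145 .05 252 234 .05 227 200 .06 279 200 .06 86 163 .016
```

```text
[252.0, 212.5, 0.094] [0.6588 0.0119 0.094 ]
[254.0, 145.0, 0.05] [0.6612 0.0442 0.05  ]
[252.0, 234.0, 0.05] [ 0.6573 -0.0254  0.05  ]
[227.0, 200.0, 0.06] [0.6407 0.0073 0.06  ]
[279.0, 200.0, 0.06] [0.6777 0.006  0.06  ]
[86.0, 163.0, 0.016] [0.5222 0.0269 0.016 ]
```

Emit:
arm_command:
  deltas:
    - {"dx":-0.001,"dy":0.025,"dz":0.001,"wx":0,"wy":0,"wz":0}
    - {"dx":-0.0025,"dy":0.055,"dz":0.0015,"wx":0,"wy":0,"wz":0}
    - {"dx":-0.0025,"dy":0.08,"dz":0.0015,"wx":0,"wy":0,"wz":0}
    - {"dx":-0.0025,"dy":0.096,"dz":0.0015,"wx":0,"wy":0,"wz":0}
    - {"dx":-0.0025,"dy":0.096,"dz":0.0015,"wx":0,"wy":0,"wz":0}

```text
clock: 9.85
tool_pos: [0.6598, 0.0117, 0.2017]
eef_rot: [-0.492, 0.51, -0.508, 0.49]
contact_force: [-0.8, -0.0, -0.1]
opening: 0.999
```

Emit:
arm_command:
  deltas:
    - {"dx":0,"dy":0,"dz":0,"wx":0,"wy":0,"wz":0}
    - {"dx":0,"dy":0,"dz":0,"wx":0,"wy":0,"wz":0}
    - {"dx":0,"dy":0,"dz":0,"wx":0,"wy":0,"wz":0}
    - {"dx":0,"dy":0,"dz":0,"wx":0,"wy":0,"wz":0}
    - {"dx":0,"dy":0,"dz":0,"wx":0,"wy":0,"wz":0}
  claw: -1

```text
clock: 10.35
tool_pos: [0.6614, 0.0126, 0.2043]
eef_rot: [0.491, -0.508, 0.509, -0.491]
contact_force: [0.2, -0.0, 0.4]
opening: 0.572
```

Emit:
arm_command:
  deltas:
    - {"dx":0,"dy":0,"dz":0,"wx":0,"wy":0,"wz":0}
    - {"dx":0,"dy":0,"dz":0,"wx":0,"wy":0,"wz":0}
    - {"dx":0,"dy":0,"dz":0,"wx":0,"wy":0,"wz":0}
    - {"dx":0,"dy":0,"dz":0,"wx":0,"wy":0,"wz":0}
    - {"dx":0,"dy":0,"dz":0,"wx":0,"wy":0,"wz":0}

```text
clock: 10.85
tool_pos: [0.6611, 0.0125, 0.2037]
eef_rot: [-0.491, 0.509, -0.509, 0.491]
contact_force: [-1.5, 0.4, 1.4]
opening: 0.383
```

Emit:
arm_command:
  deltas:
    - {"dx":0,"dy":-0.008,"dz":0,"wx":0,"wy":0,"wz":0}
    - {"dx":0,"dy":-0.03,"dz":0,"wx":0,"wy":0,"wz":0}
    - {"dx":0,"dy":-0.06,"dz":0,"wx":0,"wy":0,"wz":0}
    - {"dx":0,"dy":-0.09,"dz":0,"wx":0,"wy":0,"wz":0}
    - {"dx":0,"dy":-0.108,"dz":-0.003,"wx":0,"wy":0,"wz":0}

```text
clock: 11.35
tool_pos: [0.6591, 0.0125, 0.3145]
eef_rot: [0.49, -0.508, 0.51, -0.492]
contact_force: [0.9, 0.3, -1.1]
opening: 0.386
```

```bash
python3 look.py f .471 .0297 .312
```

```text
t 11.65 pos [0.6576 0.0127 0.31  ] rot z [ 0.9994 -0.0347 -0.0031] open 0.386
d [-0.0105 -0.0014 -0.187 ] w [0.004  0.0002 0.0001] F [ 0.4 -0.3 -0.6]
```

View pics/f.png

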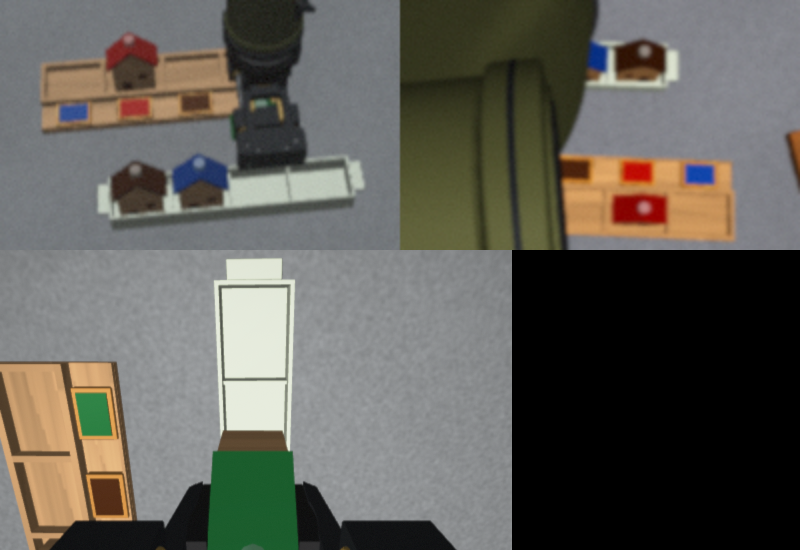

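```bash
python3 wr.py 252 181 .110 252 201 .154 252 195 .154 252 178 .110
```

```text
[252.0, 181.0, 0.11] [0.6585 0.0379 0.11  ]
[252.0, 201.0, 0.154] [0.6588 0.043  0.154 ]
[252.0, 195.0, 0.154] [0.6589 0.0458 0.154 ]
[252.0, 178.0, 0.11] [0.6585 0.0397 0.11  ]
```

Emit:
arm_command:
  deltas:
    - {"dx":-0.001,"dy":0,"dz":-0.02,"wx":0,"wy":0,"wz":0}
    - {"dx":-0.003,"dy":0,"dz":-0.05,"wx":0,"wy":0,"wz":0}
    - {"dx":-0.006,"dy":0,"dz":-0.085,"wx":0,"wy":0,"wz":0}
    - {"dx":-0.008,"dy":0,"dz":-0.12,"wx":0,"wy":0,"wz":0}
    - {"dx":-0.01,"dy":0,"dz":-0.15,"wx":0,"wy":0,"wz":0}

```text
clock: 12.15
tool_pos: [0.5064, 0.0279, 0.3105]
eef_rot: [-0.492, 0.509, -0.508, 0.49]
contact_force: [-0.8, 0.3, -0.2]
opening: 0.383
```

Emit:
arm_command:
  deltas:
    - {"dx":-0.001,"dy":0.002,"dz":-0.02,"wx":0,"wy":0,"wz":0}
    - {"dx":-0.002,"dy":0.012,"dz":-0.032,"wx":0,"wy":0,"wz":0}
    - {"dx":-0.0025,"dy":0.035,"dz":-0.0365,"wx":0,"wy":0,"wz":0}
    - {"dx":-0.0025,"dy":0.06,"dz":-0.037,"wx":0,"wy":0,"wz":0}
    - {"dx":-0.0025,"dy":0.08,"dz":-0.037,"wx":0,"wy":0,"wz":0}

```text
clock: 12.65
tool_pos: [0.4711, 0.0317, 0.2298]
eef_rot: [-0.492, 0.509, -0.508, 0.491]
contact_force: [0.3, -0.9, -1.2]
opening: 0.381
```

```bash
python3 look.py g .471 .0315 .2075
```

```text
t 12.95 pos [0.472  0.0316 0.2322] rot z [ 9.994e-01 -3.510e-02  7.000e-04] open 0.385
d [ 0.0001  0.0247 -0.001 ] w [-0.001  -0.0002 -0.0001] F [-0.8 -0.  -0.6]
```

View pics/g.png

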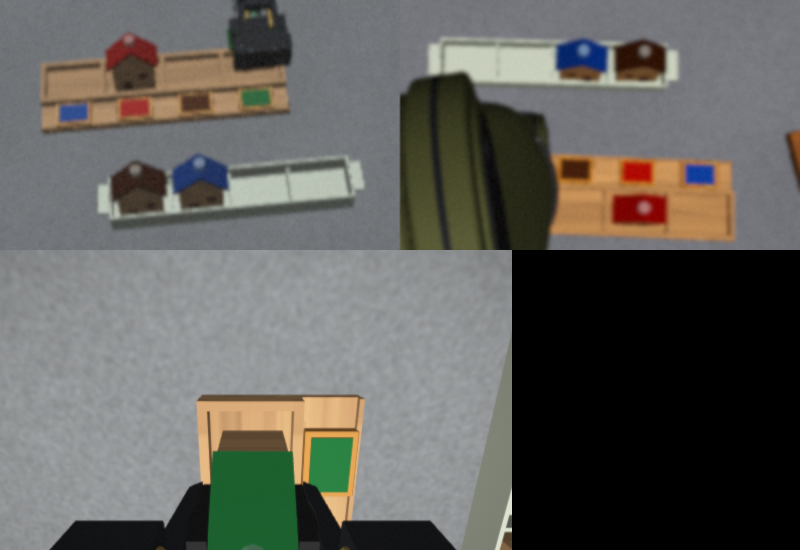

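Green is hovering over the bay behind the green sample (centre about (331,214) in the wrist picture). Setting it down.

Emit:
arm_command:
  deltas:
    - {"dx":0,"dy":0.008,"dz":0,"wx":0,"wy":0,"wz":0}
    - {"dx":0,"dy":0.016,"dz":-0.001,"wx":0,"wy":0,"wz":0}
    - {"dx":0,"dy":0.021,"dz":-0.001,"wx":0,"wy":0,"wz":0}
    - {"dx":0,"dy":0.024,"dz":-0.001,"wx":0,"wy":0,"wz":0}
    - {"dx":0,"dy":0.0245,"dz":-0.001,"wx":0,"wy":0,"wz":0}

```text
clock: 13.45
tool_pos: [0.4705, 0.0317, 0.2073]
eef_rot: [-0.491, 0.509, -0.508, 0.491]
contact_force: [-1.9, 1.1, 9.9]
opening: 0.385
```

Emit:
arm_command:
  deltas:
    - {"dx":0,"dy":0,"dz":0,"wx":0,"wy":0,"wz":0}
    - {"dx":0,"dy":0,"dz":0,"wx":0,"wy":0,"wz":0}
    - {"dx":0,"dy":0,"dz":0,"wx":0,"wy":0,"wz":0}
    - {"dx":0,"dy":0,"dz":0,"wx":0,"wy":0,"wz":0}
    - {"dx":0,"dy":0,"dz":0,"wx":0,"wy":0,"wz":0}

```text
clock: 13.95
tool_pos: [0.4705, 0.0317, 0.2073]
eef_rot: [-0.491, 0.509, -0.508, 0.491]
contact_force: [-2.1, 0.5, 5.3]
opening: 0.384
```

Contact (about 5–10 N). Release and lift.

Emit:
arm_command:
  deltas:
    - {"dx":0,"dy":0,"dz":0,"wx":0,"wy":0,"wz":0}
    - {"dx":0,"dy":0,"dz":0,"wx":0,"wy":0,"wz":0}
    - {"dx":0,"dy":0,"dz":0,"wx":0,"wy":0,"wz":0}
    - {"dx":0,"dy":0,"dz":0,"wx":0,"wy":0,"wz":0}
    - {"dx":0,"dy":0,"dz":0,"wx":0,"wy":0,"wz":0}
  claw: 1

```text
clock: 14.45
tool_pos: [0.4709, 0.0316, 0.2071]
eef_rot: [-0.491, 0.509, -0.509, 0.491]
contact_force: [0.5, 0.4, 0.7]
opening: 0.814
```

Emit:
arm_command:
  deltas:
    - {"dx":0,"dy":-0.015,"dz":0,"wx":0,"wy":0,"wz":0}
    - {"dx":0,"dy":-0.045,"dz":0,"wx":0,"wy":0,"wz":0}
    - {"dx":0,"dy":-0.075,"dz":0,"wx":0,"wy":0,"wz":0}
    - {"dx":0.005,"dy":-0.09,"dz":0.012,"wx":0,"wy":0,"wz":0}
    - {"dx":0.015,"dy":-0.095,"dz":0.035,"wx":0,"wy":0,"wz":0}

```text
clock: 14.95
tool_pos: [0.5047, 0.0161, 0.304]
eef_rot: [-0.491, 0.508, -0.508, 0.492]
contact_force: [0.8, 0.9, -0.2]
opening: 1.004
```

```bash
python3 -c "
from h import *
delta([.658,-.0595,.3],np.radians(-2))"
```

```text
t 14.95 pos [0.5047 0.0161 0.304 ] rot z [ 9.995e-01 -3.290e-02  2.000e-04] open 1.004
d [0.0705 0.004  0.1557] w [-0.0002  0.0026 -0.0011] F [ 0.8  0.9 -0.2]
```

Emit:
arm_command:
  deltas:
    - {"dx":0.018,"dy":0,"dz":0.04,"wx":0,"wy":0,"wz":0}
    - {"dx":0.036,"dy":0,"dz":0.08,"wx":0,"wy":0,"wz":0}
    - {"dx":0.054,"dy":0,"dz":0.12,"wx":0,"wy":0,"wz":0}
    - {"dx":0.066,"dy":0,"dz":0.145,"wx":0,"wy":0,"wz":0}
    - {"dx":0.07,"dy":0,"dz":0.1535,"wx":0,"wy":0,"wz":0}

```text
clock: 15.45
tool_pos: [0.658, -0.0621, 0.302]
eef_rot: [0.49, -0.508, 0.51, -0.491]
contact_force: [-0.5, 0.4, -0.5]
opening: 0.995
```

```bash
python3 look.py i .658 -.0595 .204
```

```text
t 15.75 pos [ 0.655  -0.0586  0.302 ] rot z [ 0.9994 -0.0335 -0.0021] open 1.0
d [0.0009 0.098  0.0032] w [ 0.0027  0.0018 -0.0012] F [ 0.8  0.2 -0. ]
```

View pics/i.png

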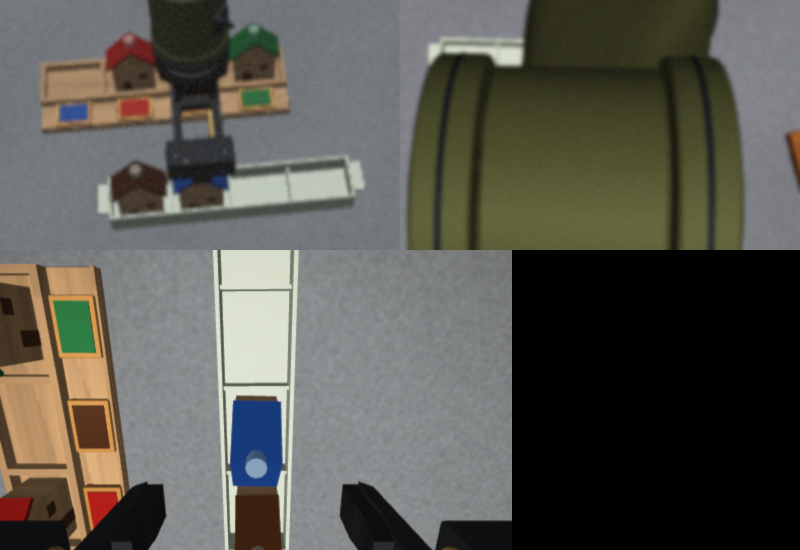

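```bash
python3 wr.py 256 217.5 .094 256 151 .05 256 236 .05 230 200 .06 282 200 .06 92 176 .016
```

```text
[256.0, 217.5, 0.094] [ 0.6573 -0.0596  0.094 ]
[256.0, 151.0, 0.05] [ 0.6585 -0.0276  0.05  ]
[256.0, 236.0, 0.05] [ 0.6565 -0.0953  0.05  ]
[230.0, 200.0, 0.06] [ 0.6388 -0.0606  0.06  ]
[282.0, 200.0, 0.06] [ 0.6762 -0.0618  0.06  ]
[92.0, 176.0, 0.016] [ 0.5198 -0.0523  0.016 ]
```

Emit:
arm_command:
  deltas:
    - {"dx":0.001,"dy":0.025,"dz":0.001,"wx":0,"wy":0,"wz":0}
    - {"dx":0.0015,"dy":0.055,"dz":0.003,"wx":0,"wy":0,"wz":0}
    - {"dx":0.0015,"dy":0.08,"dz":0.003,"wx":0,"wy":0,"wz":0}
    - {"dx":0.0015,"dy":0.0975,"dz":0.003,"wx":0,"wy":0,"wz":0}
    - {"dx":0.0015,"dy":0.0975,"dz":0.003,"wx":0,"wy":0,"wz":0}

```text
clock: 16.25
tool_pos: [0.6576, -0.0606, 0.2024]
eef_rot: [-0.493, 0.51, -0.507, 0.49]
contact_force: [-0.5, 0.5, -1.5]
opening: 0.998
```

Emit:
arm_command:
  deltas:
    - {"dx":0,"dy":0,"dz":0,"wx":0,"wy":0,"wz":0}
    - {"dx":0,"dy":0,"dz":0,"wx":0,"wy":0,"wz":0}
    - {"dx":0,"dy":0,"dz":0,"wx":0,"wy":0,"wz":0}
    - {"dx":0,"dy":0,"dz":0,"wx":0,"wy":0,"wz":0}
    - {"dx":0,"dy":0,"dz":0,"wx":0,"wy":0,"wz":0}
  claw: -1

```text
clock: 16.75
tool_pos: [0.6593, -0.0615, 0.2053]
eef_rot: [0.491, -0.508, 0.509, -0.491]
contact_force: [0.5, -0.1, 0.6]
opening: 0.572
```

Emit:
arm_command:
  deltas:
    - {"dx":0,"dy":0,"dz":0,"wx":0,"wy":0,"wz":0}
    - {"dx":0,"dy":0,"dz":0,"wx":0,"wy":0,"wz":0}
    - {"dx":0,"dy":0,"dz":0,"wx":0,"wy":0,"wz":0}
    - {"dx":0,"dy":0,"dz":0,"wx":0,"wy":0,"wz":0}
    - {"dx":0,"dy":0,"dz":0,"wx":0,"wy":0,"wz":0}

```text
clock: 17.25
tool_pos: [0.659, -0.0615, 0.2047]
eef_rot: [-0.491, 0.509, -0.509, 0.491]
contact_force: [-1.7, -0.4, -0.0]
opening: 0.384
```

Emit:
arm_command:
  deltas:
    - {"dx":0,"dy":-0.008,"dz":0,"wx":0,"wy":0,"wz":0}
    - {"dx":0,"dy":-0.03,"dz":0,"wx":0,"wy":0,"wz":0}
    - {"dx":0,"dy":-0.06,"dz":0,"wx":0,"wy":0,"wz":0}
    - {"dx":0,"dy":-0.095,"dz":0,"wx":0,"wy":0,"wz":0}
    - {"dx":0,"dy":-0.117,"dz":-0.003,"wx":0,"wy":0,"wz":0}

```text
clock: 17.75
tool_pos: [0.657, -0.0615, 0.3248]
eef_rot: [0.49, -0.508, 0.51, -0.492]
contact_force: [0.2, 0.2, -0.3]
opening: 0.384
```

```bash
python3 look.py j .4625 -.2103 .318
```

```text
t 18.05 pos [ 0.6556 -0.0612  0.3203] rot z [ 0.9994 -0.0348 -0.0025] open 0.383
d [ 0.1557  0.0028 -0.1878] w [ 0.0032  0.0001 -0.0004] F [-1.2  1.1 -1.1]
```

View pics/j.png

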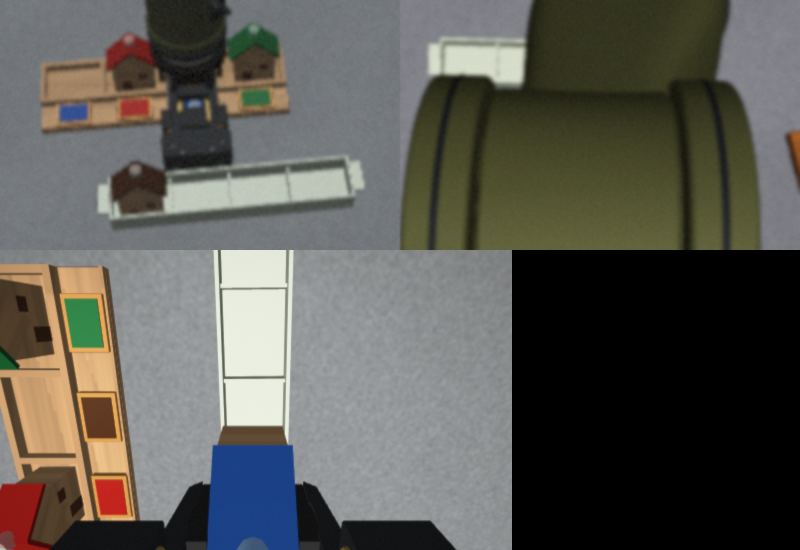

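Emit:
arm_command:
  deltas:
    - {"dx":0.015,"dy":0,"dz":-0.018,"wx":0,"wy":0,"wz":0}
    - {"dx":0.036,"dy":0,"dz":-0.044,"wx":0,"wy":0,"wz":0}
    - {"dx":0.06,"dy":0,"dz":-0.074,"wx":0,"wy":0,"wz":0}
    - {"dx":0.085,"dy":0,"dz":-0.104,"wx":0,"wy":0,"wz":0}
    - {"dx":0.11,"dy":0,"dz":-0.134,"wx":0,"wy":0,"wz":0}

```text
clock: 18.55
tool_pos: [0.5168, -0.1672, 0.3204]
eef_rot: [-0.492, 0.509, -0.508, 0.491]
contact_force: [-0.2, -0.6, -0.5]
opening: 0.383
```

Emit:
arm_command:
  deltas:
    - {"dx":0.022,"dy":0,"dz":-0.026,"wx":0,"wy":0,"wz":0}
    - {"dx":0.038,"dy":0,"dz":-0.045,"wx":0,"wy":0,"wz":0}
    - {"dx":0.0455,"dy":0.008,"dz":-0.053,"wx":0,"wy":0,"wz":0}
    - {"dx":0.0465,"dy":0.03,"dz":-0.054,"wx":0,"wy":0,"wz":0}
    - {"dx":0.0465,"dy":0.055,"dz":-0.054,"wx":0,"wy":0,"wz":0}

```text
clock: 19.05
tool_pos: [0.4633, -0.2112, 0.2655]
eef_rot: [0.491, -0.508, 0.509, -0.492]
contact_force: [0.8, 0.5, -1.7]
opening: 0.387
```

```bash
python3 look.py k .4625 -.211 .2083
```

```text
t 19.35 pos [ 0.4635 -0.211   0.2671] rot z [ 0.9994 -0.0343  0.0011] open 0.384
d [ 0.0001  0.0588 -0.001 ] w [-0.0014  0.0008  0.    ] F [-0.3  0.  -0.4]
```

View pics/k.png

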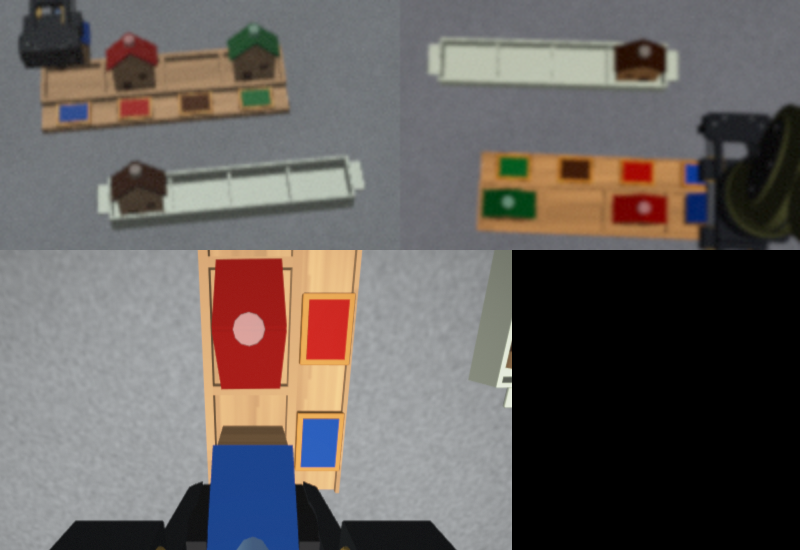

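```bash
python3 wr.py 248.5 79 .098 328 79 .016 320 191 .016
```

```text
[248.5, 79.0, 0.098] [ 0.4653 -0.1292  0.098 ]
[328.0, 79.0, 0.016] [ 0.517  -0.1325  0.016 ]
[320.0, 191.0, 0.016] [ 0.5142 -0.2115  0.016 ]
```

Emit:
arm_command:
  deltas:
    - {"dx":0,"dy":0.02,"dz":-0.001,"wx":0,"wy":0,"wz":0}
    - {"dx":0,"dy":0.04,"dz":-0.001,"wx":0,"wy":0,"wz":0}
    - {"dx":0,"dy":0.05,"dz":-0.001,"wx":0,"wy":0,"wz":0}
    - {"dx":0,"dy":0.055,"dz":-0.001,"wx":0,"wy":0,"wz":0}
    - {"dx":0,"dy":0.057,"dz":-0.001,"wx":0,"wy":0,"wz":0}

```text
clock: 19.85
tool_pos: [0.4621, -0.2112, 0.2099]
eef_rot: [0.491, -0.508, 0.509, -0.491]
contact_force: [0.6, 0.0, 0.4]
opening: 0.384
```

Emit:
arm_command:
  deltas:
    - {"dx":0,"dy":0.001,"dz":0,"wx":0,"wy":0,"wz":0}
    - {"dx":0,"dy":0.0015,"dz":0,"wx":0,"wy":0,"wz":0}
    - {"dx":0,"dy":0.0015,"dz":0,"wx":0,"wy":0,"wz":0}
    - {"dx":0,"dy":0.0015,"dz":0,"wx":0,"wy":0,"wz":0}
    - {"dx":0,"dy":0.0015,"dz":0,"wx":0,"wy":0,"wz":0}

```text
clock: 20.35
tool_pos: [0.4619, -0.2113, 0.2086]
eef_rot: [0.491, -0.508, 0.509, -0.491]
contact_force: [-1.5, 0.2, 2.3]
opening: 0.386
```

Blue touches the bay floor (2.3 N). Release and lift.

Emit:
arm_command:
  deltas:
    - {"dx":0,"dy":0,"dz":0,"wx":0,"wy":0,"wz":0}
    - {"dx":0,"dy":0,"dz":0,"wx":0,"wy":0,"wz":0}
    - {"dx":0,"dy":0,"dz":0,"wx":0,"wy":0,"wz":0}
    - {"dx":0,"dy":0,"dz":0,"wx":0,"wy":0,"wz":0}
    - {"dx":0,"dy":0,"dz":0,"wx":0,"wy":0,"wz":0}
  claw: 1

```text
clock: 20.85
tool_pos: [0.4618, -0.2112, 0.2081]
eef_rot: [-0.491, 0.509, -0.509, 0.491]
contact_force: [-1.0, -0.1, 0.4]
opening: 0.814
```

Emit:
arm_command:
  deltas:
    - {"dx":0,"dy":-0.015,"dz":0,"wx":0,"wy":0,"wz":0}
    - {"dx":0,"dy":-0.045,"dz":0,"wx":0,"wy":0,"wz":0}
    - {"dx":0,"dy":-0.075,"dz":0,"wx":0,"wy":0,"wz":0}
    - {"dx":-0.005,"dy":-0.09,"dz":0.012,"wx":0,"wy":0,"wz":0}
    - {"dx":-0.015,"dy":-0.095,"dz":0.035,"wx":0,"wy":0,"wz":0}

```text
clock: 21.35
tool_pos: [0.4964, -0.1986, 0.3051]
eef_rot: [0.491, -0.509, 0.51, -0.49]
contact_force: [1.0, -0.3, -1.0]
opening: 0.997
```

```bash
python3 -c "
from h import *
delta([.6565,-.1335,.3],np.radians(-2))"
```

```text
t 21.35 pos [ 0.4964 -0.1986  0.3051] rot z [ 9.993e-01 -3.820e-02  5.000e-04] open 0.997
d [-0.0712  0.0051  0.1575] w [-0.0006 -0.0042  0.0018] F [ 1.  -0.3 -1. ]
```

Emit:
arm_command:
  deltas:
    - {"dx":-0.018,"dy":0,"dz":0.04,"wx":0,"wy":0,"wz":0}
    - {"dx":-0.036,"dy":0,"dz":0.08,"wx":0,"wy":0,"wz":0}
    - {"dx":-0.054,"dy":0,"dz":0.12,"wx":0,"wy":0,"wz":0}
    - {"dx":-0.067,"dy":0,"dz":0.148,"wx":0,"wy":0,"wz":0}
    - {"dx":-0.071,"dy":0,"dz":0.158,"wx":0,"wy":0,"wz":0}

```text
clock: 21.85
tool_pos: [0.6605, -0.1287, 0.3029]
eef_rot: [0.491, -0.507, 0.508, -0.493]
contact_force: [-1.1, 0.1, 0.1]
opening: 1.0
```

```bash
python3 look.py l .6565 -.1335 .204
```

```text
t 22.15 pos [ 0.6565 -0.133   0.303 ] rot z [ 0.9993 -0.0365 -0.0017] open 0.999
d [0.0004 0.099  0.0002] w [ 0.0022 -0.002   0.0008] F [ 0.2 -0.1  0.3]
```

View pics/l.png

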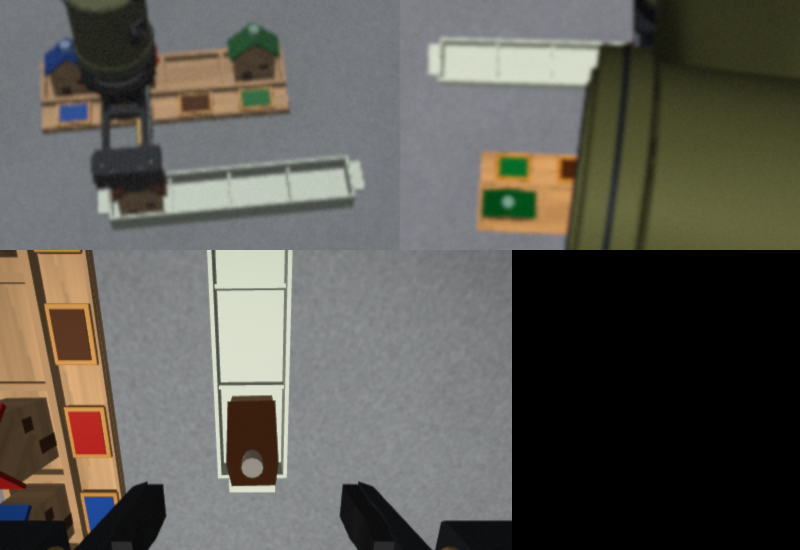

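```bash
python3 wr.py 252 216.5 .094 252 151 .05 252 236 .05 71 84 .016
```

```text
[252.0, 216.5, 0.094] [ 0.6565 -0.1339  0.094 ]
[252.0, 151.0, 0.05] [ 0.6575 -0.1024  0.05  ]
[252.0, 236.0, 0.05] [ 0.655  -0.1705  0.05  ]
[71.0, 84.0, 0.016] [ 0.5192 -0.0524  0.016 ]
```

Emit:
arm_command:
  deltas:
    - {"dx":0,"dy":0.025,"dz":0,"wx":0,"wy":0,"wz":0}
    - {"dx":0.0005,"dy":0.055,"dz":0,"wx":0,"wy":0,"wz":0}
    - {"dx":0.0005,"dy":0.08,"dz":0,"wx":0,"wy":0,"wz":0}
    - {"dx":0.0005,"dy":0.0985,"dz":0,"wx":0,"wy":0,"wz":0}
    - {"dx":0.0005,"dy":0.0985,"dz":0,"wx":0,"wy":0,"wz":0}

```text
clock: 22.65
tool_pos: [0.656, -0.1328, 0.2022]
eef_rot: [-0.492, 0.51, -0.507, 0.49]
contact_force: [-1.1, 0.3, -0.6]
opening: 1.003
```

Emit:
arm_command:
  deltas:
    - {"dx":0,"dy":0,"dz":0,"wx":0,"wy":0,"wz":0}
    - {"dx":0,"dy":0,"dz":0,"wx":0,"wy":0,"wz":0}
    - {"dx":0,"dy":0,"dz":0,"wx":0,"wy":0,"wz":0}
    - {"dx":0,"dy":0,"dz":0,"wx":0,"wy":0,"wz":0}
    - {"dx":0,"dy":0,"dz":0,"wx":0,"wy":0,"wz":0}
  claw: -1

```text
clock: 23.15
tool_pos: [0.6578, -0.1325, 0.2053]
eef_rot: [0.491, -0.508, 0.509, -0.491]
contact_force: [-0.6, 0.2, 0.2]
opening: 0.57
```

Emit:
arm_command:
  deltas:
    - {"dx":0,"dy":0,"dz":0,"wx":0,"wy":0,"wz":0}
    - {"dx":0,"dy":0,"dz":0,"wx":0,"wy":0,"wz":0}
    - {"dx":0,"dy":0,"dz":0,"wx":0,"wy":0,"wz":0}
    - {"dx":0,"dy":0,"dz":0,"wx":0,"wy":0,"wz":0}
    - {"dx":0,"dy":0,"dz":0,"wx":0,"wy":0,"wz":0}

```text
clock: 23.65
tool_pos: [0.6575, -0.1324, 0.2047]
eef_rot: [-0.491, 0.509, -0.509, 0.491]
contact_force: [-1.7, 1.1, 1.8]
opening: 0.381
```

Emit:
arm_command:
  deltas:
    - {"dx":0,"dy":-0.008,"dz":0,"wx":0,"wy":0,"wz":0}
    - {"dx":0,"dy":-0.03,"dz":0,"wx":0,"wy":0,"wz":0}
    - {"dx":0,"dy":-0.06,"dz":0,"wx":0,"wy":0,"wz":0}
    - {"dx":0,"dy":-0.095,"dz":0,"wx":0,"wy":0,"wz":0}
    - {"dx":0,"dy":-0.12,"dz":-0.003,"wx":0,"wy":0,"wz":0}

```text
clock: 24.15
tool_pos: [0.6553, -0.1325, 0.3274]
eef_rot: [0.49, -0.508, 0.51, -0.492]
contact_force: [1.2, 0.7, -1.2]
opening: 0.38
```

```bash
python3 look.py m .4684 -.05 .322
```

```text
t 24.45 pos [ 0.6541 -0.1321  0.3232] rot z [ 0.9994 -0.0348 -0.0027] open 0.379
d [-0.0756  0.0017 -0.1885] w [ 0.0035  0.0002 -0.0007] F [-0.6 -0.5 -0.2]
```

View pics/m.png

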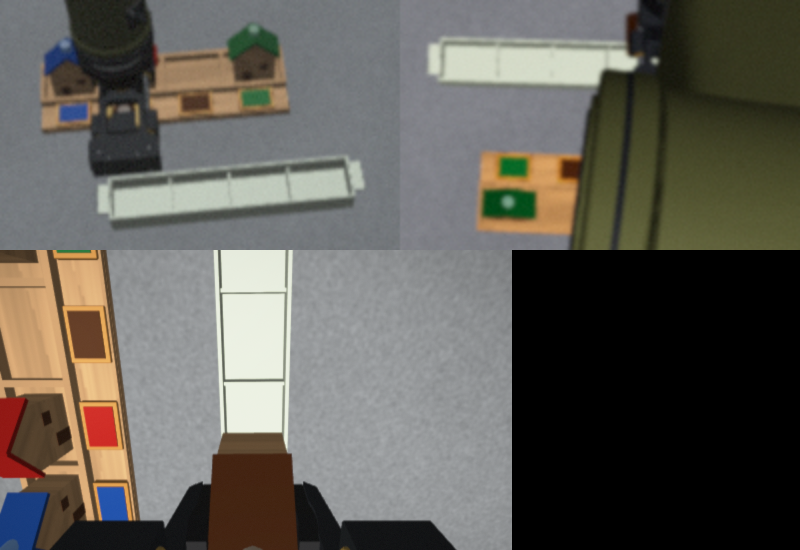

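```bash
python3 wr.py 252 183.5 .1225 252 204 .1665
```

```text
[252.0, 183.5, 0.1225] [ 0.6552 -0.1087  0.1225]
[252.0, 204.0, 0.1665] [ 0.6555 -0.1036  0.1665]
```

Emit:
arm_command:
  deltas:
    - {"dx":-0.008,"dy":0,"dz":-0.02,"wx":0,"wy":0,"wz":0}
    - {"dx":-0.021,"dy":0,"dz":-0.05,"wx":0,"wy":0,"wz":0}
    - {"dx":-0.035,"dy":0,"dz":-0.083,"wx":0,"wy":0,"wz":0}
    - {"dx":-0.049,"dy":0,"dz":-0.117,"wx":0,"wy":0,"wz":0}
    - {"dx":-0.062,"dy":0,"dz":-0.15,"wx":0,"wy":0,"wz":0}

```text
clock: 24.95
tool_pos: [0.5051, -0.0644, 0.3235]
eef_rot: [-0.492, 0.509, -0.508, 0.491]
contact_force: [0.4, 0.2, -0.2]
opening: 0.385
```

Emit:
arm_command:
  deltas:
    - {"dx":-0.01,"dy":0,"dz":-0.022,"wx":0,"wy":0,"wz":0}
    - {"dx":-0.0155,"dy":0,"dz":-0.035,"wx":0,"wy":0,"wz":0}
    - {"dx":-0.0165,"dy":0,"dz":-0.038,"wx":0,"wy":0,"wz":0}
    - {"dx":-0.0165,"dy":0,"dz":-0.0385,"wx":0,"wy":0,"wz":0}
    - {"dx":-0.0165,"dy":0,"dz":-0.0385,"wx":0,"wy":0,"wz":0}

```text
clock: 25.45
tool_pos: [0.4699, -0.0477, 0.3244]
eef_rot: [0.491, -0.509, 0.509, -0.491]
contact_force: [0.1, -0.8, -0.9]
opening: 0.38
```

```bash
python3 look.py n .4684 -.047 .2085
```

```text
t 25.75 pos [ 0.4693 -0.0475  0.3246] rot z [ 9.994e-01 -3.530e-02  3.000e-04] open 0.383
d [-0.0005  0.1161 -0.001 ] w [-0.0003 -0.0006  0.    ] F [-0.4  0.4 -1.4]
```

View pics/n.png

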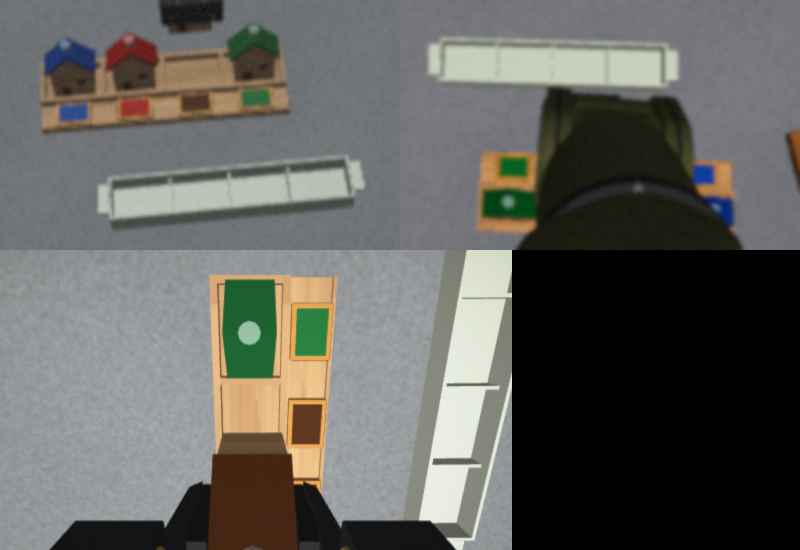

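```bash
python3 wr.py 249 83 .098 250 127.5 .054 312 82 .016 307 175 .016
```

```text
[249.0, 83.0, 0.098] [0.471  0.0306 0.098 ]
[250.0, 127.5, 0.054] [ 0.47   -0.0029  0.054 ]
[312.0, 82.0, 0.016] [0.5225 0.0271 0.016 ]
[307.0, 175.0, 0.016] [ 0.5198 -0.0539  0.016 ]
```

Emit:
arm_command:
  deltas:
    - {"dx":0,"dy":0.02,"dz":-0.001,"wx":0,"wy":0,"wz":0}
    - {"dx":-0.001,"dy":0.045,"dz":-0.001,"wx":0,"wy":0,"wz":0}
    - {"dx":-0.001,"dy":0.065,"dz":-0.001,"wx":0,"wy":0,"wz":0}
    - {"dx":-0.001,"dy":0.078,"dz":-0.001,"wx":0,"wy":0,"wz":0}
    - {"dx":-0.001,"dy":0.08,"dz":-0.001,"wx":0,"wy":0,"wz":0}

```text
clock: 26.25
tool_pos: [0.4679, -0.0463, 0.2434]
eef_rot: [-0.492, 0.509, -0.508, 0.491]
contact_force: [-0.7, 0.7, -0.5]
opening: 0.389
```

```bash
python3 look.py o .4684 -.0466 .2085
```

```text
t 26.55 pos [ 0.4683 -0.0464  0.2454] rot z [ 0.9994 -0.035   0.0015] open 0.382
d [0.0002 0.0369 0.    ] w [-0.0019 -0.0002 -0.    ] F [ 0.9 -0.  -1.4]
```

View pics/o.png

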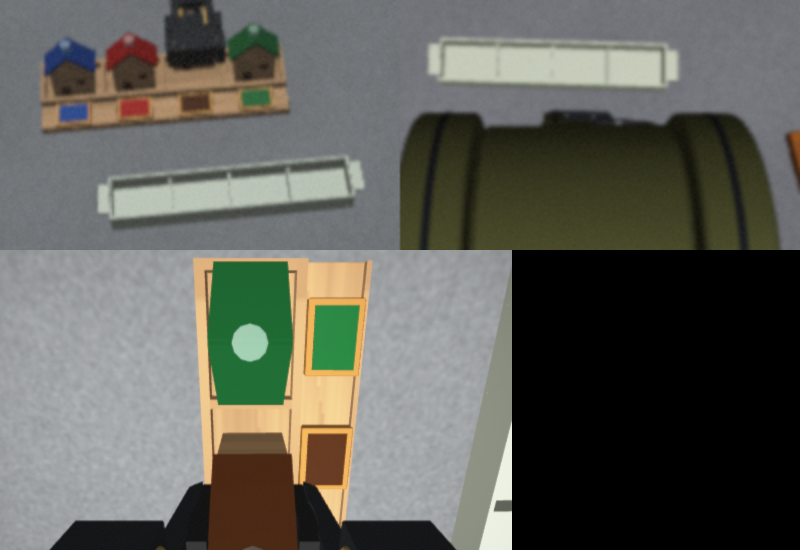

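Emit:
arm_command:
  deltas:
    - {"dx":0,"dy":0.012,"dz":0,"wx":0,"wy":0,"wz":0}
    - {"dx":0,"dy":0.024,"dz":0,"wx":0,"wy":0,"wz":0}
    - {"dx":0,"dy":0.031,"dz":0,"wx":0,"wy":0,"wz":0}
    - {"dx":0,"dy":0.035,"dz":0,"wx":0,"wy":0,"wz":0}
    - {"dx":0,"dy":0.0355,"dz":0,"wx":0,"wy":0,"wz":0}

```text
clock: 27.05
tool_pos: [0.4678, -0.0463, 0.2085]
eef_rot: [-0.491, 0.509, -0.508, 0.491]
contact_force: [0.4, 0.8, -1.2]
opening: 0.386
```

Emit:
arm_command:
  deltas:
    - {"dx":0,"dy":0.001,"dz":0,"wx":0,"wy":0,"wz":0}
    - {"dx":0,"dy":0.0015,"dz":0,"wx":0,"wy":0,"wz":0}
    - {"dx":0,"dy":0.0015,"dz":0,"wx":0,"wy":0,"wz":0}
    - {"dx":0,"dy":0.0015,"dz":0,"wx":0,"wy":0,"wz":0}
    - {"dx":0,"dy":0.0015,"dz":0,"wx":0,"wy":0,"wz":0}

```text
clock: 27.55
tool_pos: [0.4678, -0.0463, 0.2084]
eef_rot: [-0.491, 0.509, -0.509, 0.491]
contact_force: [-2.0, 0.0, 8.4]
opening: 0.384
```

Brown is on the floor (8 N). Release, lift, clear off.

Emit:
arm_command:
  deltas:
    - {"dx":0,"dy":0,"dz":0,"wx":0,"wy":0,"wz":0}
    - {"dx":0,"dy":0,"dz":0,"wx":0,"wy":0,"wz":0}
    - {"dx":0,"dy":0,"dz":0,"wx":0,"wy":0,"wz":0}
    - {"dx":0,"dy":0,"dz":0,"wx":0,"wy":0,"wz":0}
    - {"dx":0,"dy":0,"dz":0,"wx":0,"wy":0,"wz":0}
  claw: 1

```text
clock: 28.05
tool_pos: [0.4681, -0.0463, 0.2076]
eef_rot: [-0.491, 0.509, -0.509, 0.491]
contact_force: [0.7, 0.1, 0.1]
opening: 0.815
```

Emit:
arm_command:
  deltas:
    - {"dx":0,"dy":-0.015,"dz":0,"wx":0,"wy":0,"wz":0}
    - {"dx":0,"dy":-0.045,"dz":0,"wx":0,"wy":0,"wz":0}
    - {"dx":0,"dy":-0.08,"dz":0,"wx":0,"wy":0,"wz":0}
    - {"dx":0,"dy":-0.12,"dz":0,"wx":0,"wy":0,"wz":0}
    - {"dx":0,"dy":-0.16,"dz":0,"wx":0,"wy":0,"wz":0}

```text
clock: 28.55
tool_pos: [0.4676, -0.0463, 0.3691]
eef_rot: [-0.491, 0.509, -0.508, 0.491]
contact_force: [0.7, 0.2, -0.1]
opening: 0.998
```

Emit:
arm_command:
  deltas:
    - {"dx":-0.03,"dy":-0.01,"dz":0,"wx":0,"wy":0,"wz":0}
    - {"dx":-0.07,"dy":-0.02,"dz":0,"wx":0,"wy":0,"wz":0}
    - {"dx":-0.11,"dy":-0.02,"dz":0,"wx":0,"wy":0,"wz":0}
    - {"dx":-0.15,"dy":-0.02,"dz":0,"wx":0,"wy":0,"wz":0}
    - {"dx":-0.19,"dy":-0.02,"dz":0,"wx":0,"wy":0,"wz":0}

```text
clock: 29.05
tool_pos: [0.4744, 0.1451, 0.3878]
eef_rot: [-0.491, 0.509, -0.509, 0.491]
contact_force: [1.1, -0.5, -0.6]
opening: 1.002
```

Emit:
arm_command:
  deltas:
    - {"dx":-0.04,"dy":0,"dz":0,"wx":0,"wy":0,"wz":0}
    - {"dx":-0.08,"dy":0,"dz":0,"wx":0,"wy":0,"wz":0}
    - {"dx":-0.11,"dy":0,"dz":0,"wx":0,"wy":0,"wz":0}
    - {"dx":-0.12,"dy":0,"dz":0,"wx":0,"wy":0,"wz":0}
    - {"dx":-0.12,"dy":0,"dz":0,"wx":0,"wy":0,"wz":0}

```text
clock: 29.55
tool_pos: [0.4785, 0.2645, 0.3874]
eef_rot: [-0.492, 0.508, -0.508, 0.492]
contact_force: [-0.5, -0.4, -0.6]
opening: 1.001
```

Run:
```python
from h import *
from plant import r
for i in range(4): t=r.snapshot("top")
s=r.snapshot("scene"); c=r.get_calibration("top"); o=cv2.cvtColor(cv2.imread("pics/top0.png"),cv2.COLOR_BGR2RGB)
cv2.imwrite("pics/z.png",cv2.cvtColor(np.vstack([cv2.resize(s[120:250,100:350],(750,300)),cv2.resize(t[130:260,90:440],(750,279))]),cv2.COLOR_RGB2BGR))
for k,m in masks(t).items():
    for st,ce,_ in blobs(m,60):
        if 225<ce[0]<450 and 190<ce[1]<260: print(k,st,ce.round(1),ray(c,*ce,.016)[:2].round(4),ray(c,*ce,.07)[:2].round(4))
d=cv2.absdiff(t,o).max(2)
print("diff jar",np.percentile(d[180:215,95:135],99),"block",np.percentile(d[190:235,385:430],99))
```

```text
red [307 217  13   8  98] [313.2 220.6] [ 0.5161 -0.1322] [ 0.5099 -0.1246]
red [302 233  26  13 305] [314.3 239.2] [ 0.4682 -0.1338] [ 0.4647 -0.1261]
green [245 214  13   9  99] [251.4 218.1] [0.5218 0.0275] [0.5153 0.0259]
green [237 230  25  14 291] [249.2 236.5] [0.4743 0.0328] [0.4704 0.0309]
blue [338 218  14   9 110] [344.2 221.7] [ 0.5134 -0.2116] [ 0.5073 -0.1995]
blue [335 234  27  14 320] [347.5 240.3] [ 0.4658 -0.2181] [ 0.4624 -0.2056]
brown [276 216  13   8 101] [282.2 219.5] [ 0.5185 -0.0521] [ 0.5121 -0.0491]
brown [269 231  27  15 323] [281.5 237.9] [ 0.4711 -0.0499] [ 0.4674 -0.0471]
diff jar 102.01999999999998 block 11.0
```

View pics/z.png

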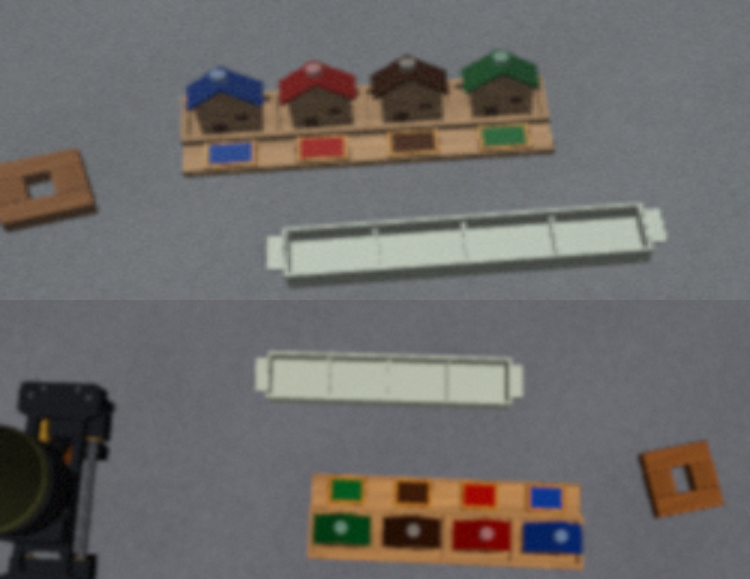

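Run:
```python
from h import *
from plant import r
s=r.snapshot("scene"); o=cv2.cvtColor(cv2.imread("pics/scene0.png"),cv2.COLOR_BGR2RGB)
d=cv2.absdiff(s,o).max(2)
print("jar",np.percentile(d[158:192,388:420],99),"block",np.percentile(d[182:220,92:135],99))
print(r.get_state()["clock"]); r.finish_job()
```

```text
jar 11.129999999999882 block 10.0
29.85
the job is handed in; nothing more can be done
```

All four houses are out of the tray and standing upright in the rack, each behind the sample of its own roof colour. Seen from the tray side, the order from left to right is blue, red, brown, green. I handed the job in at 29.9 s. Each house was lowered until it was on or within about a millimetre of the bay floor before I released it, with at most about 10 N of contact.

- **Position:** in the last top view, every roof is within about 5 mm of its bay centre, against the 13 mm allowed. The gables face front and back. The wrist-camera checks of red and green agreed to 1–2 mm. I checked blue and brown only in the last top and scene views.
- **Jar and frame block:** the scene camera shows no change in either since the start. The top-view jar comparison did differ, because the parked arm was covering the jar in that picture.
- **Camera disagreement:** before the first grasp, a wrist picture taken while the arm was still settling put the tubes up to about 6 mm from the top view in y. I took new pictures with the arm still, and those agreed to a few millimetres.

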